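Refit the drain plate under the lips of the counter's drip well

ROBOT

A 6-joint arm with a two-finger parallel gripper is mounted at the origin on the work surface. World frame = base frame: x ahead of the robot, y to its left, z up, the work surface at z = 0. Lengths are in m, angles in rad, forces in N, time in s.
With the tool pointing down it reaches from about 0.35 to 0.925 m from the base axis. Payload 6.4 kg.
Tool frame: the origin (TCP) lies at the very end of the fingers, on their centre line; the grasp point (between the pads) lies 19 mm behind it; z points along the fingers, y is the direction in which the jaws open and shut (so a half turn about z gives the same grasp; the last joint's range is limited). The gripper opens to 85 mm and grips with 20 to 120 N. Pads are 22 mm wide; open, the fingers measure 114 mm over their backs; the gripper's body (76 mm by 85 mm) begins 54 mm behind the grasp point. The pads swing forward as they close: fully open they stand 13 mm farther back than shut.
Start: joints at [0.934, 0.245, 1.558, -0, 1.339, -0.174], TCP at [0.29, 0.582, 0.231] pointing down, gripper open.
Joint ranges: [-3.13, 3.13], [-1.02, 2.26], [0.13, 2.54], [-0.95, 4.09], [0.21, 2.88], [-2.74, 2.74]. Speed limits (rad/s): [2.57, 2.57, 3.14, 3.14, 3.14, 3.14].

INTERFACE

Orientations are given as a rotation vector (axis times angle).
In Python, from plant import ctrl gives the robot as it stands.
- The arm moves only by the tool arm_command, never from a script. Its argument "commands" is a list of rows, each an object of numbers: "claw": the opening, from 0 (shut) to 1 (fully open); "x", "y", "z": the shift along the tool's x, y, z in m; "wx", "wy", "wz": the turn, a rotation vector about the tool's x, y, z in degrees. In form: [{"claw": .., "x": .., "y": .., "z": .., "wx": .., "wy": .., "wz": ..}, ...]. A call has 1 to 12 rows; each row shifts and turns the commanded pose from where the row before left it, along the tool's axes as they then stand; what a row does not reach is not made up. A row lasts 1/12 s, in which the tool goes at most 41.7 mm and 7.16 degrees, less where a joint would pass 70% of its speed; a pose out of reach is approached as far as the arm can. A call is refused whole if a number of a shift passes 0.0417 or a number of a turn 7.16, either way. A call with a gripper value outside its range is refused whole. The fingers move at their own pace and stop on an object; "grip_force" is the grip in N (left out, the last holds). Time passes only in rows, so rows that do not move let the fingers close. It gives the time, the measured TCP pose, the force and the opening at its end, in the units of the state.
- ctrl.observe(): the state, without advancing time (a new reading comes with each control period).
- ctrl.grab_frame(name): name is "side" or "top"; returns a dict with "color" (480x640x3 uint8, red, green, blue), "camera_matrix" (3x3 intrinsics, pixels), "R" (3x3) and "t" (3): a world point X has camera coordinates R X + t. Camera axes: x right, y down, z forward; pixel columns grow to the right and rows downward; lengths in m; the calibration is good to about 2 mm. A picture is of the moment at which its call begins. There is no depth.
- ctrl.finish_job(): hands the job in, once; it reports no verdict.
Trained networks look in a picture, given as the dict that the camera call returned (one of the last four; its "shot" number tells which), for a name from the list of things; names that differ only in an ending like _2 or _b are one class to them, and where a whole thing is asked for, a point or a joint stands for the part that bears it (a point fixed in the world has none). Each returns a list of dicts, best first, with "p" (0 to 1); they miss things now and then, are a little off and sometimes report something else, mostly with a low value. They report only what shows in the picture. A call takes as long as a camera call. They do not tell look-alikes from the thing itself.
- ctrl.spot_in(picture, thing): "extent" ([left, top, right, bottom] in pixels, round what is visible of it).
- ctrl.regions_of(picture, thing): "region" (480x640 bool, what is visible of it) and "extent" ([left, top, right, bottom] in pixels, round what is visible of it).
- ctrl.spot_point(picture, thing): "pixel" ([column, row] in pixels: a listed point, or the origin of a listed thing).
The state is a dict: "time_s": time; "joints": joint angles; "dq": joint speeds; "tau": joint torques, N m; "tool_pos": TCP position; "ee_rot": TCP orientation; "contact_force": force on the tool from outside, world axes, zero at the start; "moment": the same for the moment, N m; "width": finger opening in m.
Only numpy, scipy, OpenCV 4.12 (cv2) and the standard library are available. Lean on these libraries where they do the work, as an engineer would, in place of code of your own. Each camera call takes 0.05 s, during which the arm holds its last target.

TASK

Put the slotted drain plate back into the steel drip well: tilt it, tuck one end under the deep lip against the spring pusher, lower the other end past the shallow lip until the plate rests flat on the ledges, then slide it home against the wall under the shallow lip, so that both ends are held under their lips. Handle it gently: feel for the ledges, do not force the plate against the well, and let go only once it rests on them, so that it does not drop. Leave the other things on the counter where they are.

Things in the scene. Friction and masses are not known exactly. Their poses are not given: they have to be found in the camera images.
- well: Open-topped steel drip well fixed on the counter, 225 mm long (its x), 134 mm wide (y), 84 mm tall; origin at the centre of the underside, z up. Inside 118 mm wide and 209 mm long (end walls at x = -105 and +104 mm). Each end is roofed by a lip, leaving an opening 150 mm long; the sides have none. It stands at the robot's left or right, -x end towards the robot, turned up to 0.25 rad.
- deep_lip (a point): Middle of the lower edge of the deep lip, at x = -60 mm, z = 80 mm of the well; axes as the well's. The lip is a 4 mm thick sheet (top at 84 mm) that roofs the well's -x end over 45 mm, from this edge back to the end wall.
- shallow_lip (a point): Middle of the lower edge of the shallow lip, at x = +90 mm, z = 80 mm of the well. A 4 mm thick sheet that roofs the +x end over 14 mm.
- ledge_mid (a point): Nominal height (50 mm) of the level ledge frame that carries the plate, above the well's origin. It stands on levelling screws: the true top is anywhere from 40 to 60 mm, is not in the measured poses, must be felt, and does not give. It runs under the deep lip from the wall to x = -40 mm, under the shallow lip from x = +82 mm to the wall, and as 10 mm strips along the sides.
- pusher_rest (a point): Middle of the resting face of the grey spring pusher under the deep lip, at x = -64 mm of the well; 84 mm wide, from z = 38 to 79 mm. The plate's end pushes it back along -x by up to 38 mm, against 110 N/m (about 4 N at full travel).
- end_wall (a point): Point on the inner face of the end wall under the shallow lip, x = +104 mm of the well. Home, the plate lies flat on the ledges with its end against this wall: its middle is then at x = +14 mm, y = 0 of the well, its other end 16 mm under the deep lip with the spring bearing lightly on it.
- plate: Loose slotted drain plate, 180 mm long (its x), 110 wide (y), 6 thick, 0.25 to 0.45 kg; origin at the centre of its underside, z up; the same either way round. Starts flat on the counter, turned up to 0.25 rad. A strap handle stands in its middle: legs 48 mm high carry a bar 64 mm long (x), 12 wide (y), 20 high, from 54 to 74 mm above the underside. Take the bar across its 12 mm.
- plate_grip (a point): Centre of the plate's handle bar, 64 mm above the plate's underside; axes as the plate's.
- shaker: Bystander, to be left alone: small glass jar-shaped shaker with a steel cap, 42 mm diameter, 75 mm tall; origin at its underside
- block: Bystander, to be left alone: dark wooden paperweight block, 42 mm each way; origin at its underside
- sauce: Bystander, to be left alone: amber sauce bottle, 60 mm diameter, 150 mm tall; origin at its underside
- bowl: Bystander, to be left alone: steel bowl, 100 mm across, 45 mm tall; origin at its underside
- cup: Bystander, to be left alone: white cup, 70 mm across, 80 mm tall; origin at its underside
- tongs: Bystander, to be left alone: steel serving tongs lying flat, about 190 mm long, 15 mm high; origin at its underside
- tin: Bystander, to be left alone: steel tin, 66 mm diameter, 90 mm tall; origin at its underside
There are look-alikes about, which are no part of the job. Leave any blue or turquoise look-alike of the plate alone.

How it is judged:
By the outcome, as a careful person would: the job done as asked, in the order asked, and still so for the second after the job is handed in, with the robot touching nothing.
It also fails if it takes over 59 s, if anything falls off the work surface, if the arm or the gripper's body presses on something with over 40 N, if the wrist force passes 120 N, or if a joint passes its speed limit or range.

## Working session

There is one attempt and no reset: what is moved stays moved. The work goes in short steps, Python scripts to look and compute and a tool call to move; the robot and the scene stay as the last step left them, time stands still between calls to the robot, and variables do not carry over. Pictures are saved under pics/ and viewed, and the job is handed in when it is done.

Besides the shell and the picture viewer there is one more tool, called after "Emit:" by a JSON object that holds its "fn" and its "kwargs". arm_command: Moves the arm, as the interface text tells. Its arguments: {"type":"object","properties":{"commands":{"type":"array","items":{"type":"object","properties":{"claw":{"type":"number"},"x":{"type":"number"},"y":{"type":"number"},"z":{"type":"number"},"wx":{"type":"number"},"wy":{"type":"number"},"wz":{"type":"number"}}}},"grip_force":{"type":"number"}},"required":["commands"]}

```bash
ls; mkdir -p pics; python3 - <<'E'
from plant import ctrl
import cv2,pickle
s=ctrl.observe();print(s)
for n in("side","top"):
    f=ctrl.grab_frame(n);pickle.dump(f,open(f'pics/{n}0.pkl','wb'));cv2.imwrite(f'pics/{n}0.png',f["color"][:,:,::-1]);print(n,f["camera_matrix"],f["R"],f["t"],f.get("shot"))
    for t in("plate","well"):
        print(t,[(round(d['p'],2),d['extent']) for d in ctrl.spot_in(f,t)])
    for t in("plate_grip","plate","well","deep_lip","shallow_lip","end_wall","pusher_rest","ledge_mid"):
        print(t,[(round(d['p'],2),d['pixel']) for d in ctrl.spot_point(f,t)])
E
```

```text
pics
{'time_s': 0.0, 'joints': array([ 9.33874765e-01,  2.45805117e-01,  1.55902641e+00, -3.42499237e-08,
        1.33867800e+00, -1.74141064e-01]), 'dq': array([ 9.24714217e-04, -2.07632645e-03, -3.19937230e-04, -1.26734986e-06,
        1.69634618e-03,  9.34967714e-04]), 'tau': array([-1.59636784e-03, -4.29513001e+01, -3.26127470e+01, -2.93217363e-04,
        5.43955568e-03,  1.12433293e-05]), 'tool_pos': array([0.2898669 , 0.58116562, 0.23017938]), 'ee_rot': array([-7.2029069e-01, -3.0571273e+00,  2.7661620e-03]), 'contact_force': array([-0.94907493, -0.45490746,  0.03132914]), 'moment': array([ 0.01700873,  0.04529985, -0.0126241 ]), 'width': 0.0853553637858106}
side [[603.57163586   0.         312.22858589]
 [  0.         603.57163586 232.69658101]
 [  0.           0.           1.        ]] [[ 0.95972459 -0.28088621  0.00562507]
 [-0.16191977 -0.56938367 -0.80596788]
 [ 0.22958809  0.77259639 -0.59193254]] [-0.44721254  0.13268055  1.48417884] 1
plate [(0.78, [296.3, 178.8, 368.0, 212.6]), (0.63, [216.6, 204.4, 286.9, 253.0]), (0.59, [159.6, 169.7, 227.1, 212.3])]
well [(0.95, [3
[... 719 characters left out ...]
862451 -0.21141522]
 [ 0.21058363 -0.01921694 -0.97738695]] [0.00509176 0.43652662 1.62398912] 2
plate [(0.74, [147.2, 298.2, 221.9, 355.5]), (0.72, [229.5, 243.9, 302.1, 314.3]), (0.69, [213.5, 161.4, 251.8, 224.5])]
well [(0.72, [345.4, 139.1, 416.2, 233.4])]
plate_grip [(0.9, [232.2, 185.6]), (0.76, [176.2, 333.0]), (0.67, [265.5, 273.9]), (0.17, [377.2, 184.4])]
plate [(0.78, [262.3, 277.2]), (0.67, [183.9, 328.9]), (0.61, [233.7, 191.5]), (0.6, [370.9, 153.4])]
well [(0.91, [376.6, 187.4])]
deep_lip [(0.81, [385.3, 201.1])]
shallow_lip [(0.85, [371.0, 151.7])]
end_wall [(0.93, [368.4, 149.5])]
pusher_rest [(0.6, [389.7, 207.8]), (0.34, [161.0, 209.0])]
ledge_mid [(0.56, [380.1, 190.6])]
```

View pics/side0.png

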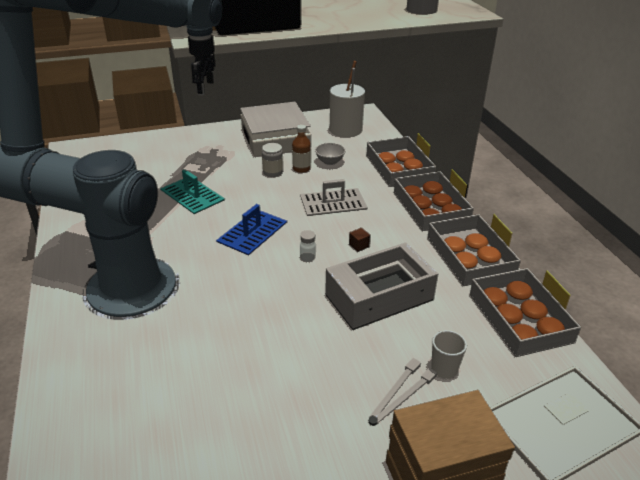

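View pics/top0.png

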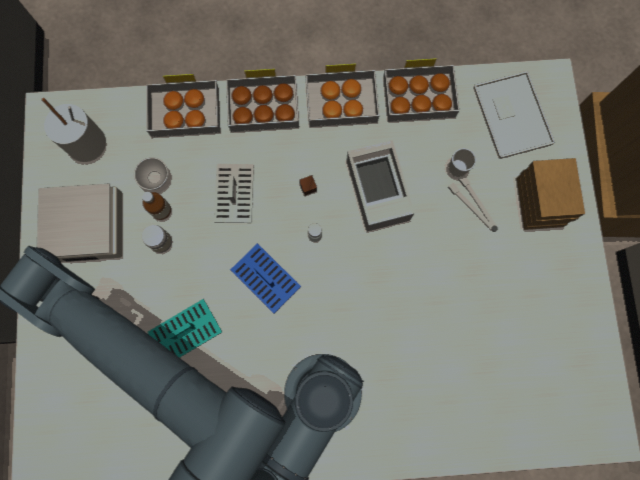

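```bash
python3 - <<'E'
import cv2
s=cv2.imread('pics/side0.png');t=cv2.imread('pics/top0.png')
cv2.imwrite('pics/c1.png',cv2.resize(s[160:340,150:450],(800,480),interpolation=cv2.INTER_CUBIC))
cv2.imwrite('pics/c2.png',cv2.resize(t[130:370,130:430],(750,600),interpolation=cv2.INTER_CUBIC))
E
```

```text
(no output)
```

View pics/c1.png

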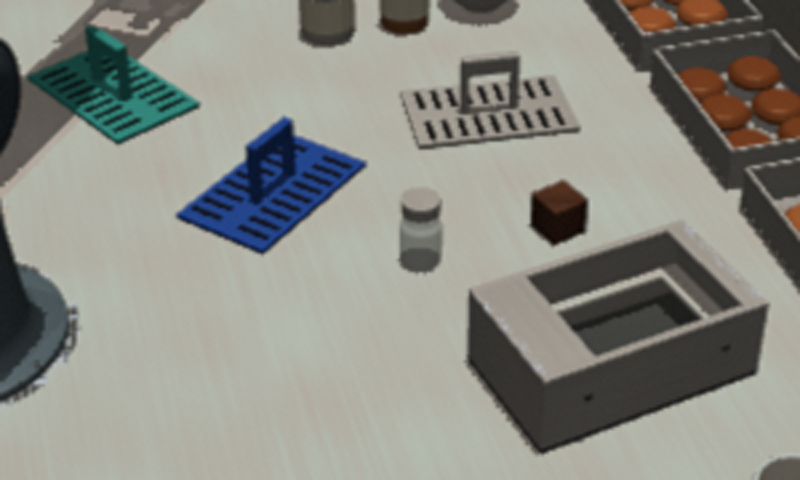

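View pics/c2.png

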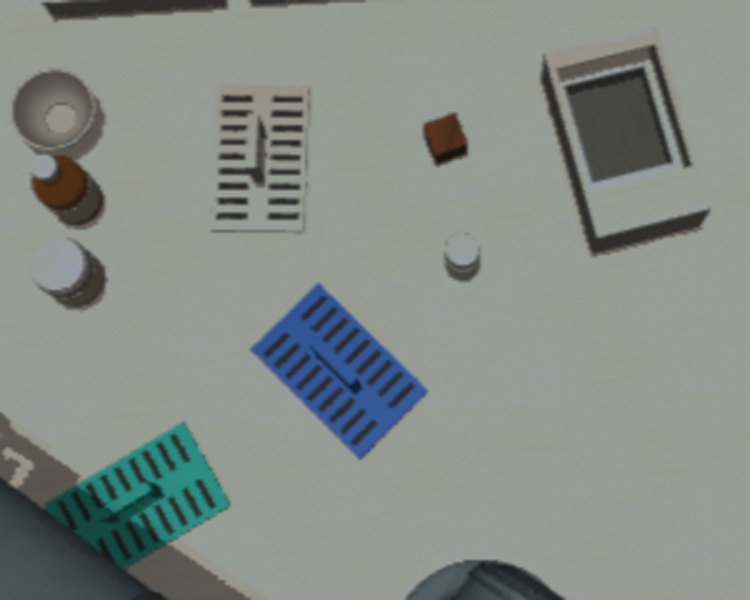

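Plate candidates: turquoise (side 191,190 / top 185,328), blue (side 254,225 / top 265,275) and bare steel (side 333,200 / top 234,193). The blue and turquoise ones are look-alikes, so I take the steel plate. The crops show its slots and its upright strap handle. The well is at side (380,285) / top (378,187), with its wide (deep) lip towards the robot.

```bash
cat > h.py <<'E'
import numpy as np,pickle,cv2
from scipy.optimize import least_squares
from scipy.spatial.transform import Rotation as Ro
def proj(f,X):
    c=np.asarray(X)@f["R"].T+f["t"];p=c@f["camera_matrix"].T;return p[...,:2]/p[...,2:]
def place(q,P):
    c,s=np.cos(q[2]),np.sin(q[2]);P=np.asarray(P,float)
    return np.c_[q[0]+c*P[:,0]-s*P[:,1],q[1]+s*P[:,0]+c*P[:,1],P[:,2]]
WB=[(sx,sy,z) for z in(0,.084) for sx,sy in((-.1125,-.067),(.1125,-.067),(.1125,.067),(-.1125,.067))]
E
python3 - <<'E'
from h import *
S=pickle.load(open('pics/side0.pkl','rb'));T=pickle.load(open('pics/top0.pkl','rb'))
c1=lambda L:np.array(L)/2.6667+[150,160]
c2=lambda L:np.array(L)/2.5+[130,130]
PC=np.array([(-.09,-.055,.006),(.09,-.055,.006),(.09,.055,.006),(-.09,.055,.006)])
# top: image right=-y, up=+x
tp=c2([(304,233),(309,88),(220,85),(211,231)]); sp=c1([(421,143),(580,126),(556,77),(402,93)])
def fit(q0,items):
    def r(q): return np.concatenate([(proj(f,place(q,P))-p).ravel() for f,P,p in items])
    s=least_squares(r,q0,loss='soft_l1');print(s.x.round(4),r(s.x).reshape(-1,2).round(1).tolist());return s.x
G=[(0,0,.064)]
qp=fit([.7,.2,0],[(T,PC,tp),(S,PC,sp),(T,G,[[232.2,185.6]]),(S,G,[[335.5,184]])])
fit(qp,[(T,PC,tp)]);fit(qp,[(S,PC,sp)])
topC=np.array([(-.1125,-.067,.084),(.1125,-.067,.084),(.1125,.067,.084),(-.1125,.067,.084)])
st=c1([(544,381),(768,302),(683,222),(470,292)])
lips=np.array([(-.06,0,.08),(.09,0,.08)])
tl=[[385.3,201.1],[371,151.7]]
qw=fit([.7,-.2,0],[(S,topC,st),(T,lips,tl)])
fit(qw,[(S,topC,st)])
pickle.dump((qp,qw),open('q.pkl','wb'))
def draw(f,n,box,k):
    im=cv2.resize(f["color"][:,:,::-1].copy()[box[1]:box[3],box[0]:box[2]],None,fx=k,fy=k,interpolation=cv2.INTER_CUBIC)
    def pl(q,P,c,cl=True):
        p=((proj(f,place(q,P))-[box[0],box[1]]+.5)*k).round().astype(np.int32);cv2.polylines(im,[p],cl,c,1)
    pl(qp,PC,(0,0,255));pl(qp,[(-.032,-.006,.074),(.032,-.006,.074),(.032,.006,.074),(-.032,.006,.074)],(0,255,0))
    pl(qw,topC,(0,0,255));pl(qw,topC*[1,1,0],(255,0,0));pl(qw,[(-.06,-.059,.084),(.09,-.059,.084),(.09,.059,.084),(-.06,.059,.084)],(0,255,0))
    cv2.imwrite(n,im)
draw(S,'pics/o1.png',(290,170,450,340),3.5);draw(T,'pics/o2.png',(205,135,425,240),3.5)
E
```

```text
[ 0.5946  0.2188 -0.0879] [[0.2, -1.5], [0.7, -2.0], [-0.4, -1.4], [-0.1, -1.4], [-1.1, 1.3], [0.0, 1.0], [-0.6, -0.4], [-0.8, -0.4], [-0.5, 0.4], [-1.8, 0.6]]
[ 0.5897  0.2192 -0.09  ] [[0.1, 0.1], [0.7, -0.4], [-0.4, 0.1], [-0.3, 0.2]]
[ 0.5972  0.2207 -0.086 ] [[-0.3, 0.8], [0.7, 0.5], [-0.1, -0.8], [-0.2, -0.8]]
[ 0.5746 -0.2046  0.1821] [[0.3, 0.1], [0.3, 0.1], [-0.2, -1.1], [-0.6, -1.7], [0.5, -0.3], [0.6, 0.4]]
[ 0.5739 -0.2063  0.183 ] [[0.3, 0.7], [0.4, 0.6], [-0.2, -0.7], [-0.6, -1.1]]
```

View pics/o1.png

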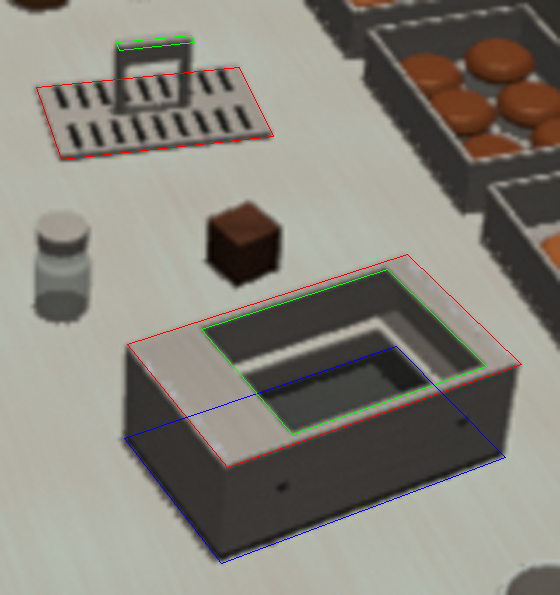

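View pics/o2.png

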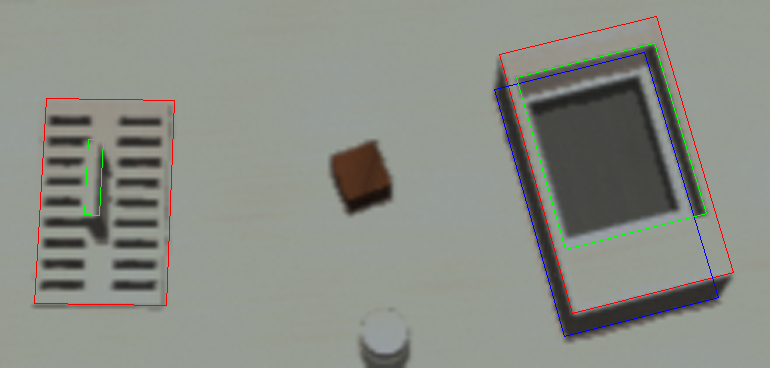

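```bash
cat >> h.py <<'E'
def cur():
    from plant import ctrl
    s=ctrl.observe();return s,np.array(s["tool_pos"]),Ro.from_rotvec(s["ee_rot"])
def down(yaw,tilt=0,flip=0):
    # plate frame: x along yaw; tilt: +x end up. tool z = -plate z, tool y = +-plate y
    Rp=Ro.from_euler('z',yaw)*Ro.from_euler('y',-tilt)
    Rt=Rp*Ro.from_euler('x',np.pi)
    return Rt*Ro.from_euler('z',np.pi) if flip else Rt
def delta(p0,R0,p1,R1):
    w=(R0.inv()*R1).as_rotvec(degrees=True)
    print('shift in old frame mm',(R0.inv().apply(p1-p0)*1e3).round(1),'in new',(R1.inv().apply(p1-p0)*1e3).round(1),'turn deg',w.round(2))
E
python3 - <<'E'
from h import *
s,p,R=cur();print(R.as_matrix().round(3))
qp,qw=pickle.load(open('q.pkl','rb'))
for fl in(0,1):
    delta(p,R,np.array([.595,.219,.12]),down(qp[2],0,fl))
E
```

```text
[[-0.895  0.446  0.   ]
 [ 0.446  0.895 -0.   ]
 [-0.    -0.    -1.   ]]
shift in old frame mm [-434.6 -188.4  111.3] in new [335.4 334.5 111.3] turn deg [  0.     0.   158.52]
shift in old frame mm [-434.6 -188.4  111.3] in new [-335.4 -334.5  111.3] turn deg [ -0.     0.   -21.48]
```

Emit:
{"fn": "arm_command", "kwargs": {"commands": [{"claw": 0.55, "wz": -7.16}, {"wz": -7.16, "claw": 0.55}, {"wz": -7.16, "claw": 0.55}, {"claw": 0.55, "x": -0.028, "y": -0.028}, {"claw": 0.55, "x": -0.028, "y": -0.028}, {"claw": 0.55, "x": -0.028, "y": -0.028}, {"claw": 0.55, "x": -0.028, "y": -0.028}, {"claw": 0.55, "x": -0.028, "y": -0.028}, {"claw": 0.55, "x": -0.028, "y": -0.028}, {"claw": 0.55, "x": -0.028, "y": -0.028}, {"claw": 0.55, "x": -0.028, "y": -0.028}, {"claw": 0.55, "x": -0.028, "y": -0.028}]}}

```text
invalid input at $.commands[0]: expected keys claw, x, y, z, wx, wy, wz
```

```bash
python3 - <<'E'
from h import *
s,p,R=cur();print(s["time_s"],p,s["joints"],s["width"])
qp,qw=pickle.load(open('q.pkl','rb'))
delta(p,R,np.array([.595,.219,.13]),down(qp[2],0,1))
E
```

```text
1.1 [0.2902058  0.58162262 0.2312827 ] [ 9.33882157e-01  2.45100558e-01  1.55781337e+00 -2.18353800e-05
  1.33870241e+00 -1.74120025e-01] 0.08547276838660565
shift in old frame mm [-434.6 -188.4  101.3] in new [-335.4 -334.5  101.3] turn deg [ -0.     0.   -21.48]
```

Emit:
{"fn": "arm_command", "kwargs": {"commands": [{"claw": 0.55, "x": 0, "y": 0, "z": 0, "wx": 0, "wy": 0, "wz": -7.16}, {"claw": 0.55, "x": 0, "y": 0, "z": 0, "wx": 0, "wy": 0, "wz": -7.16}, {"claw": 0.55, "x": 0, "y": 0, "z": 0, "wx": 0, "wy": 0, "wz": -7.16}, {"claw": 0.55, "x": -0.028, "y": -0.028, "z": 0, "wx": 0, "wy": 0, "wz": 0}, {"claw": 0.55, "x": -0.028, "y": -0.028, "z": 0, "wx": 0, "wy": 0, "wz": 0}, {"claw": 0.55, "x": -0.028, "y": -0.028, "z": 0, "wx": 0, "wy": 0, "wz": 0}, {"claw": 0.55, "x": -0.028, "y": -0.028, "z": 0, "wx": 0, "wy": 0, "wz": 0}, {"claw": 0.55, "x": -0.028, "y": -0.028, "z": 0, "wx": 0, "wy": 0, "wz": 0}, {"claw": 0.55, "x": -0.028, "y": -0.028, "z": 0, "wx": 0, "wy": 0, "wz": 0}, {"claw": 0.55, "x": -0.028, "y": -0.028, "z": 0, "wx": 0, "wy": 0, "wz": 0}, {"claw": 0.55, "x": -0.028, "y": -0.028, "z": 0, "wx": 0, "wy": 0, "wz": 0}, {"claw": 0.55, "x": -0.028, "y": -0.028, "z": 0, "wx": 0, "wy": 0, "wz": 0}]}}

```text
time_s: 2.1
tool_pos: [0.5201, 0.3068, 0.2316]
ee_rot: [0.138, 3.138, 0.0]
contact_force: [1.0, 0.2, -0.7]
width: 0.0469
```

```bash
python3 - <<'E'
from h import *
s,p,R=cur();print(s["time_s"],p,s["joints"],s["width"])
qp,qw=pickle.load(open('q.pkl','rb'))
delta(p,R,np.array([.595,.219,.13]),down(qp[2],0,1))
E
```

```text
2.1 [0.52009012 0.30684327 0.23155134] [ 3.45439609e-01  1.38341525e-01  1.67997360e+00  3.70361576e-05
  1.32276470e+00 -1.13747339e+00] 0.04694933713938439
shift in old frame mm [-82.3 -81.  101.6] in new [-82.3 -80.9 101.6] turn deg [ 0.01  0.03 -0.  ]
```

Emit:
{"fn": "arm_command", "kwargs": {"commands": [{"claw": 0.55, "x": -0.0274, "y": -0.027, "z": 0, "wx": 0, "wy": 0, "wz": 0}, {"claw": 0.55, "x": -0.0274, "y": -0.027, "z": 0, "wx": 0, "wy": 0, "wz": 0}, {"claw": 0.55, "x": -0.0274, "y": -0.027, "z": 0.01, "wx": 0, "wy": 0, "wz": 0}, {"claw": 0.55, "x": 0, "y": 0, "z": 0.035, "wx": 0, "wy": 0, "wz": 0}, {"claw": 0.55, "x": 0, "y": 0, "z": 0.035, "wx": 0, "wy": 0, "wz": 0}, {"claw": 0.55, "x": 0, "y": 0, "z": 0.02, "wx": 0, "wy": 0, "wz": 0}, {"claw": 0.55, "x": 0, "y": 0, "z": 0, "wx": 0, "wy": 0, "wz": 0}]}}

```text
time_s: 2.68
tool_pos: [0.5902, 0.2194, 0.1251]
ee_rot: [-0.139, -3.128, 0.004]
contact_force: [0.4, 0.0, 0.1]
width: 0.0467
```

```bash
python3 - <<'E'
from h import *
from plant import ctrl
s,p,R=cur();print(s["time_s"],p)
qp,qw=pickle.load(open('q.pkl','rb'))
delta(p,R,np.array([.595,.219,.046]),down(qp[2],0,1))
f=ctrl.grab_frame('side')
print(proj(f,np.array([p,p+R.apply([0,0,-.019])])))
im=cv2.resize(f["color"][90:240,250:420,::-1],None,fx=4,fy=4,interpolation=cv2.INTER_CUBIC);cv2.imwrite('pics/g1.png',im)
f=ctrl.grab_frame('top')
im=cv2.resize(f["color"][120:260,160:320,::-1],None,fx=4,fy=4,interpolation=cv2.INTER_CUBIC);cv2.imwrite('pics/g2.png',im)
E
```

```text
2.6833 [0.59021761 0.21943459 0.1251276 ]
shift in old frame mm [-5.6  0.2 79.1] in new [-4.8 -0.  79.1] turn deg [-0.16 -0.6  -0.05]
[[332.74520528 166.29954234]
 [332.98325497 160.42133067]]
```

View pics/g1.png

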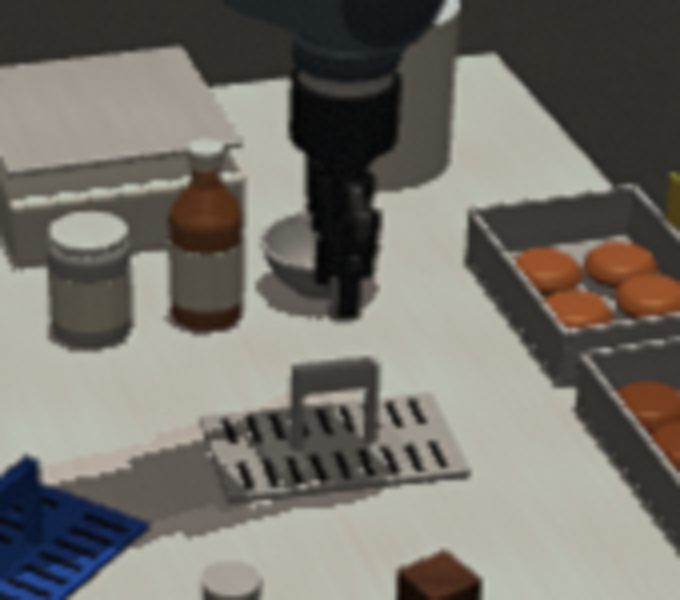

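The gripper stands above the steel handle, with its tip near crop pixel (345,310) and the bar below at (335,372). Descending.

Emit:
{"fn": "arm_command", "kwargs": {"commands": [{"claw": 0.55, "x": -0.002, "y": 0, "z": 0.02, "wx": 0, "wy": 0, "wz": 0}, {"claw": 0.55, "x": 0, "y": 0, "z": 0.02, "wx": 0, "wy": 0, "wz": 0}, {"claw": 0.55, "x": 0, "y": 0, "z": 0.018, "wx": 0, "wy": 0, "wz": 0}, {"claw": 0.55, "x": 0, "y": 0, "z": 0.012, "wx": 0, "wy": 0, "wz": 0}, {"claw": 0.55, "x": 0, "y": 0, "z": 0.008, "wx": 0, "wy": 0, "wz": 0}, {"claw": 0.55, "x": 0, "y": 0, "z": 0, "wx": 0, "wy": 0, "wz": 0}, {"claw": 0.55, "x": 0, "y": 0, "z": 0, "wx": 0, "wy": 0, "wz": 0}]}}

```text
time_s: 3.37
tool_pos: [0.5967, 0.2207, 0.0545]
ee_rot: [0.138, 3.137, 0.001]
contact_force: [-0.3, -0.3, -0.1]
width: 0.0468
```

```bash
python3 - <<'E'
from h import *
from plant import ctrl
s,p,R=cur();print(s["time_s"],p,s["contact_force"])
qp,qw=pickle.load(open('q.pkl','rb'))
delta(p,R,np.array([.595,.219,.046]),down(qp[2],0,1))
f=ctrl.grab_frame('side')
im=cv2.resize(f["color"][90:240,250:420,::-1],None,fx=4,fy=4,interpolation=cv2.INTER_CUBIC);cv2.imwrite('pics/g3.png',im)
E
```

```text
3.3667 [0.59666603 0.22067327 0.05448364] [-0.25090643 -0.25056504 -0.12174985]
shift in old frame mm [ 1.5 -1.8  8.5] in new [ 1.5 -1.8  8.5] turn deg [0.02 0.1  0.01]
```

View pics/g3.png

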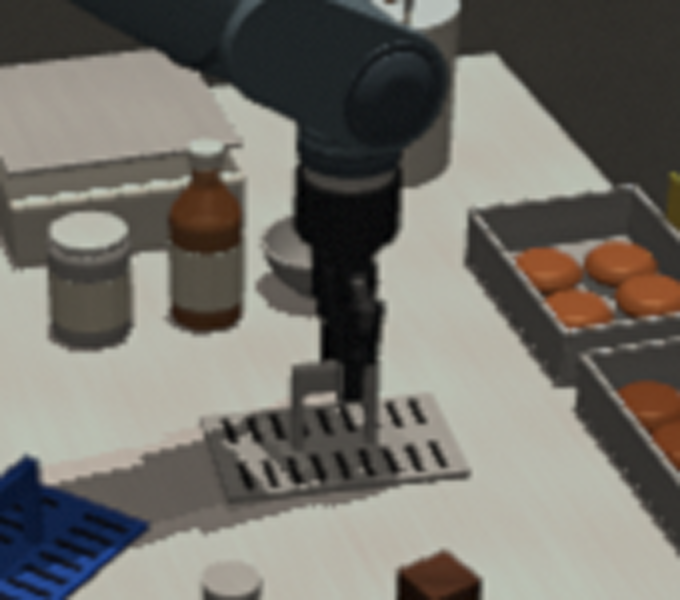

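Emit:
{"fn": "arm_command", "kwargs": {"commands": [{"claw": 0.55, "x": 0.002, "y": -0.001, "z": 0.005, "wx": 0, "wy": 0, "wz": 0}, {"claw": 0.55, "x": 0, "y": 0, "z": 0.0035, "wx": 0, "wy": 0, "wz": 0}, {"claw": 0.3, "x": 0, "y": 0, "z": 0, "wx": 0, "wy": 0, "wz": 0}, {"claw": 0.2, "x": 0, "y": 0, "z": 0, "wx": 0, "wy": 0, "wz": 0}, {"claw": 0.1, "x": 0, "y": 0, "z": 0, "wx": 0, "wy": 0, "wz": 0}, {"claw": 0, "x": 0, "y": 0, "z": 0, "wx": 0, "wy": 0, "wz": 0}, {"claw": 0, "x": 0, "y": 0, "z": 0, "wx": 0, "wy": 0, "wz": 0}, {"claw": 0, "x": 0, "y": 0, "z": 0, "wx": 0, "wy": 0, "wz": 0}, {"claw": 0, "x": 0, "y": 0, "z": 0, "wx": 0, "wy": 0, "wz": 0}], "grip_force": 80}}

```text
time_s: 4.17
tool_pos: [0.594, 0.2196, 0.0451]
ee_rot: [0.138, 3.138, 0.0]
contact_force: [0.5, -0.6, 2.0]
width: 0.0106
```

```bash
python3 - <<'E'
from h import *
from plant import ctrl
s,p,R=cur();print(s["time_s"],p,s["contact_force"],s["moment"],s["width"])
qp,qw=pickle.load(open('q.pkl','rb'))
delta(p,R,np.array([.595,.219,.046]),down(qp[2],0,1))
E
```

```text
4.1667 [0.5940492  0.21963057 0.04510133] [ 0.5098343  -0.60994355  2.00851593] [-0.03143217  0.07650089 -0.03364767] 0.01057542867000489
shift in old frame mm [-1.  -0.5 -0.9] in new [-1.  -0.5 -0.9] turn deg [ 0.01  0.03 -0.  ]
```

Emit:
{"fn": "arm_command", "kwargs": {"commands": [{"claw": 0, "x": 0, "y": 0, "z": -0.01, "wx": 0, "wy": 0, "wz": 0}, {"claw": 0, "x": 0, "y": 0, "z": -0.02, "wx": 0, "wy": 0, "wz": 0}, {"claw": 0, "x": 0, "y": 0, "z": -0.03, "wx": 0, "wy": 0, "wz": 0}, {"claw": 0, "x": 0, "y": 0, "z": -0.03, "wx": 0, "wy": 0, "wz": 0}, {"claw": 0, "x": 0, "y": 0, "z": -0.03, "wx": 0, "wy": 0, "wz": 0}, {"claw": 0, "x": 0, "y": 0, "z": -0.03, "wx": 0, "wy": 0, "wz": 0}, {"claw": 0, "x": 0, "y": 0, "z": -0.02, "wx": 0, "wy": 0, "wz": 0}, {"claw": 0, "x": 0, "y": 0, "z": -0.01, "wx": 0, "wy": 0, "wz": 0}, {"claw": 0, "x": 0, "y": 0, "z": 0, "wx": 0, "wy": 0, "wz": 0}, {"claw": 0, "x": 0, "y": 0, "z": 0, "wx": 0, "wy": 0, "wz": 0}]}}

```text
time_s: 5.0
tool_pos: [0.5932, 0.2195, 0.2239]
ee_rot: [-0.138, -3.137, 0.0]
contact_force: [0.2, -0.1, -3.4]
width: 0.0108
```

```bash
python3 - <<'E'
from h import *
from plant import ctrl
s,p,R=cur();print(s["time_s"],p,s["contact_force"],s["moment"],s["width"])
qp,qw=pickle.load(open('q.pkl','rb'))
c,sn=np.cos(qw[2]),np.sin(qw[2])
delta(p,R,np.array([qw[0]+.0,qw[1],.22]),down(qw[2],0,1))
# plate-in-tool check: project the plate corners assuming held rigidly
S=ctrl.grab_frame('side');T=ctrl.grab_frame('top')
D=down(qp[2],0,1); off=D.inv().apply(np.array([qp[0],qp[1],0])-np.array([.594,.2196,.0451])); print('off',off)
PC=np.array([(-.09,-.055,.006),(.09,-.055,.006),(.09,.055,.006),(-.09,.055,.006)])
for f,n in((S,'side'),(T,'top')):
    W=p+R.apply(off+PC*[-1,1,-1]); q=proj(f,W); b=q.mean(0).astype(int)-[80,60]; 
    im=cv2.resize(f["color"][max(b[1],0):b[1]+130,b[0]:b[0]+160,::-1],None,fx=4,fy=4,interpolation=cv2.INTER_CUBIC)
    cv2.polylines(im,[((q-b+.5)*4).astype(np.int32)],True,(0,0,255),1);cv2.imwrite(f'pics/l_{n}.png',im)
E
```

```text
5.0 [0.59321983 0.21947774 0.22387889] [ 0.21177577 -0.14064519 -3.41526021] [0.00413823 0.06930669 0.01074812] 0.010832793030732608
shift in old frame mm [ -18.7 -424.1    4. ] in new [  95.1 -413.7    3.9] turn deg [-1.000e-02 -7.000e-02 -1.547e+01]
off [-0.00063298 -0.00078376  0.0451    ]
```

View pics/l_side.png

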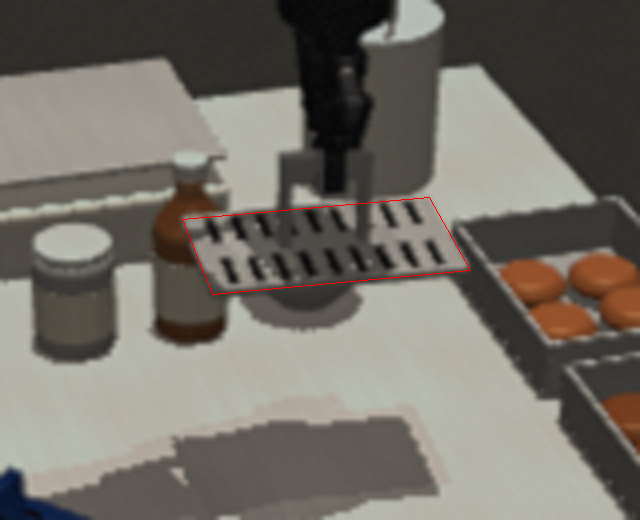

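View pics/l_top.png

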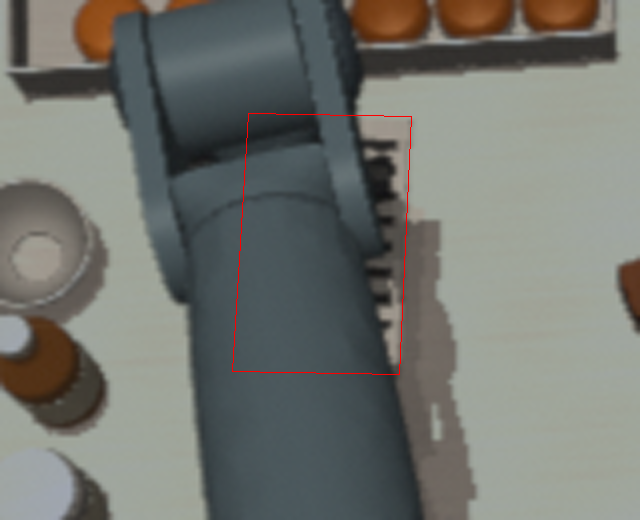

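The plate is held level and rigid. The predicted outline matches the side picture (crop 183–468, 197–293). Next I carry it over the well, with a yaw and a 20° tilt.

```bash
cat >> h.py <<'E'
qp,qw=pickle.load(open('q.pkl','rb'))
OFFX=.0006; OFFY=.0008; H=.0451   # plate origin: along plate x / y from tcp foot
def target(xe,ze,th,yo=0.):
    "tcp pose for plate low end underside at well (xe,ze), tilt th (rad)"
    u=np.array([np.cos(th),0,np.sin(th)]);n=np.array([-np.sin(th),0,np.cos(th)])
    L=np.array([xe,yo-0,ze])+u*(.09-OFFX)+n*H
    L[1]+=OFFY
    return place(qw,[L])[0],down(qw[2],th,1)
def state(p,R):
    "well-frame low-end (x,y,z) and tilt deg, yaw err deg from the measured tcp"
    Rw=Ro.from_euler('z',qw[2]); Rp=Rw.inv()*R*(Ro.from_euler('x',np.pi)*Ro.from_euler('z',np.pi)).inv()
    l=Rw.inv().apply(p-np.array([qw[0],qw[1],0]))
    m=Rp.as_matrix(); e=l+Rp.apply([-.09+OFFX,-OFFY,-H])
    far=e+Rp.apply([.18,0,0])
    return (e*1e3).round(1),(far*1e3).round(1),np.degrees(np.arcsin(m[2,0])).round(2),np.degrees(np.arctan2(m[1,0],m[0,0])).round(2),np.degrees(np.arcsin(m[2,1])).round(2)
def go(xe,ze,th,yo=0.):
    s,p,R=cur();print('t',round(s["time_s"],2),'F',s["contact_force"].round(2),'M',s["moment"].round(3),'w',round(s["width"],4));print('state',state(p,R))
    pt,Rt=target(xe/1e3,ze/1e3,np.radians(th),yo/1e3);delta(p,R,pt,Rt)
E
python3 -c "
from h import *
go(-50,110,20); go(-50,110,0)"
```

```text
t 5.1 F [ 0.33 -0.23 -3.27] M [ 0.    -0.013  0.043] w 0.0107
state (array([  7.8, 436.8, 177.4]), array([181.2, 388.7, 176.6]), np.float64(-0.25), np.float64(-15.47), np.float64(-0.07))
shift in old frame mm [ -37.3 -418.1   39.5] in new [  84.6 -412.9   10.9] turn deg [ -2.74 -20.14 -15.31]
t 5.1 F [ 0.33 -0.23 -3.27] M [ 0.    -0.013  0.043] w 0.0107
state (array([  7.8, 436.8, 177.4]), array([181.2, 388.7, 176.6]), np.float64(-0.25), np.float64(-15.47), np.float64(-0.07))
shift in old frame mm [ -57.5 -412.5   67.2] in new [  54.9 -412.9   67. ] turn deg [ -0.04  -0.26 -15.47]
```

Emit:
{"fn": "arm_command", "kwargs": {"commands": [{"claw": 0, "x": 0, "y": 0, "z": 0, "wx": 0, "wy": 0, "wz": -7.16}, {"claw": 0, "x": 0, "y": 0, "z": 0, "wx": 0, "wy": 0, "wz": -7.16}, {"claw": 0, "x": 0, "y": -0.02, "z": 0, "wx": 0, "wy": 0, "wz": -1.15}, {"claw": 0, "x": 0, "y": -0.037, "z": 0, "wx": 0, "wy": 0, "wz": 0}, {"claw": 0, "x": 0, "y": -0.037, "z": 0, "wx": 0, "wy": 0, "wz": 0}, {"claw": 0, "x": 0, "y": -0.037, "z": 0, "wx": 0, "wy": 0, "wz": 0}, {"claw": 0, "x": 0.005, "y": -0.037, "z": 0, "wx": 0, "wy": 0, "wz": 0}, {"claw": 0, "x": 0.01, "y": -0.037, "z": 0, "wx": 0, "wy": 0, "wz": 0}, {"claw": 0, "x": 0.01, "y": -0.037, "z": 0, "wx": 0, "wy": 0, "wz": 0}, {"claw": 0, "x": 0.01, "y": -0.037, "z": 0, "wx": 0, "wy": 0, "wz": 0}, {"claw": 0, "x": 0.01, "y": -0.037, "z": 0, "wx": 0, "wy": 0, "wz": 0}, {"claw": 0, "x": 0.01, "y": -0.037, "z": 0, "wx": 0, "wy": 0, "wz": 0}]}}

```text
time_s: 6.1
tool_pos: [0.6018, -0.139, 0.2223]
ee_rot: [0.285, -3.125, -0.003]
contact_force: [0.2, 0.1, -2.6]
width: 0.0105
```

```bash
python3 -c "
from h import *
go(-50,110,20); go(-50,110,0)"
```

```text
t 6.1 F [ 0.16  0.13 -2.58] M [-0.026 -0.062  0.033] w 0.0105
state (array([-50.9,  58.9, 177.5]), array([129.1,  58.9, 176.9]), np.float64(-0.19), np.float64(-0.0), np.float64(0.13))
shift in old frame mm [ 19.9 -58.9  39.3] in new [ 32.3 -58.8  30.1] turn deg [  0.13 -20.19  -0.03]
t 6.1 F [ 0.16  0.13 -2.58] M [-0.026 -0.062  0.033] w 0.0105
state (array([-50.9,  58.9, 177.5]), array([129.1,  58.9, 176.9]), np.float64(-0.19), np.float64(-0.0), np.float64(0.13))
shift in old frame mm [ -1.  -59.   67.1] in new [ -0.8 -58.8  67.2] turn deg [ 0.13 -0.19 -0.  ]
```

Emit:
{"fn": "arm_command", "kwargs": {"commands": [{"claw": 0, "x": 0, "y": -0.03, "z": 0, "wx": 0, "wy": 0, "wz": 0}, {"claw": 0, "x": 0, "y": -0.025, "z": 0, "wx": 0, "wy": -5, "wz": 0}, {"claw": 0, "x": 0, "y": 0, "z": 0, "wx": 0, "wy": -5, "wz": 0}, {"claw": 0, "x": 0, "y": 0, "z": 0, "wx": 0, "wy": -5, "wz": 0}, {"claw": 0, "x": 0, "y": 0, "z": 0, "wx": 0, "wy": -5, "wz": 0}, {"claw": 0, "x": 0.015, "y": 0, "z": 0.015, "wx": 0, "wy": 0, "wz": 0}, {"claw": 0, "x": 0.015, "y": 0, "z": 0.015, "wx": 0, "wy": 0, "wz": 0}, {"claw": 0, "x": 0, "y": 0, "z": 0, "wx": 0, "wy": 0, "wz": 0}, {"claw": 0, "x": 0, "y": 0, "z": 0, "wx": 0, "wy": 0, "wz": 0}]}}

```text
time_s: 6.85
tool_pos: [0.594, -0.1941, 0.1834]
ee_rot: [-0.253, 2.787, 0.05]
contact_force: [-0.4, -0.3, -1.6]
width: 0.0109
```

```bash
cat >> h.py <<'E'
def overlay(tag,k=3.5):
    from plant import ctrl
    s,p,R=cur()
    Rp=R*(Ro.from_euler('x',np.pi)*Ro.from_euler('z',np.pi)).inv()
    PC=np.array([(-.09,-.055,.006),(.09,-.055,.006),(.09,.055,.006),(-.09,.055,.006)])
    W=p+Rp.apply(np.array([OFFX,-OFFY,-H])+PC)
    B=p+Rp.apply(np.array([OFFX,-OFFY,-H])+PC*[1,1,0])
    for n,box in(('side',(310,190,460,345)),('top',(300,90,460,250))):
        f=ctrl.grab_frame(n);pickle.dump(f,open(f'pics/{tag}_{n}.pkl','wb'))
        im=cv2.resize(f["color"][box[1]:box[3],box[0]:box[2],::-1],None,fx=k,fy=k,interpolation=cv2.INTER_CUBIC)
        d=lambda X,c:cv2.polylines(im,[((proj(f,X)-[box[0],box[1]]+.5)*k).astype(np.int32)],True,c,1)
        d(W,(0,0,255));d(place(qw,[(-.06,-.059,.084),(.09,-.059,.084),(.09,.059,.084),(-.06,.059,.084)]),(0,255,0))
        d(place(qw,[(-.1125,-.067,.084),(.1125,-.067,.084),(.1125,.067,.084),(-.1125,.067,.084)]),(255,0,0))
        cv2.imwrite(f'pics/{tag}_{n}.png',im)
E
python3 -c "
from h import *
go(-50,110,20); overlay('a')"
```

```text
t 6.85 F [-0.4  -0.3  -1.56] M [-0.005  0.268  0.002] w 0.0109
state (array([-47.9,   6.4, 110.7]), array([121.5,   6. , 171.5]), np.float64(19.76), np.float64(-0.12), np.float64(0.24))
shift in old frame mm [ 2.4 -6.1 -0.5] in new [ 2.4 -6.1 -0.4] turn deg [ 0.21 -0.24 -0.11]
```

View pics/a_side.png

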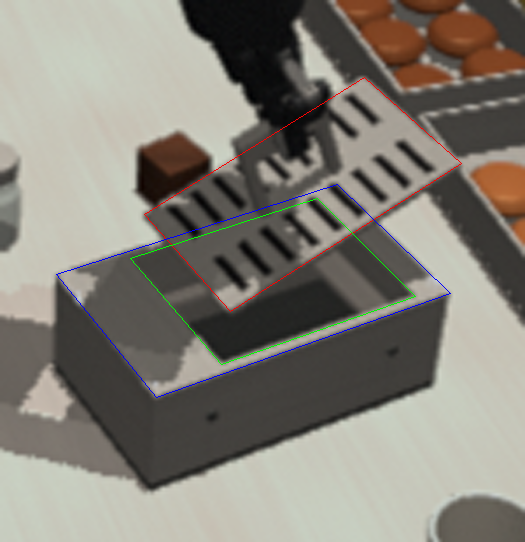

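View pics/a_top.png

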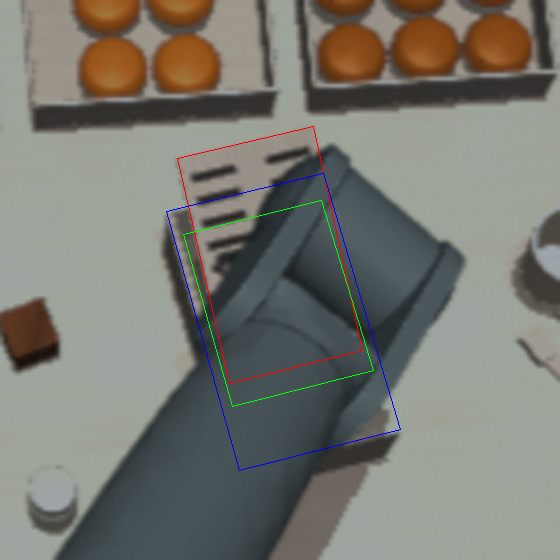

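```bash
python3 -c "
from h import *
go(-49,66,20);go(-49,56,20)"
```

```text
t 6.95 F [-0.22  0.17 -1.65] M [-0.015  0.342  0.013] w 0.0106
state (array([-45.5,   4.7, 113.8]), array([123.6,   4.7, 175.5]), np.float64(20.03), np.float64(0.01), np.float64(-0.02))
shift in old frame mm [19.6 -4.7 43.8] in new [19.6 -4.7 43.8] turn deg [-0.01  0.03  0.01]
t 6.95 F [-0.22  0.17 -1.65] M [-0.015  0.342  0.013] w 0.0106
state (array([-45.5,   4.7, 113.8]), array([123.6,   4.7, 175.5]), np.float64(20.03), np.float64(0.01), np.float64(-0.02))
shift in old frame mm [23.  -4.7 53.2] in new [23.  -4.7 53.2] turn deg [-0.01  0.03  0.01]
```

Emit:
{"fn": "arm_command", "kwargs": {"commands": [{"claw": 0, "x": 0.004, "y": -0.0047, "z": 0.008, "wx": 0, "wy": 0, "wz": 0}, {"claw": 0, "x": 0.004, "y": 0, "z": 0.009, "wx": 0, "wy": 0, "wz": 0}, {"claw": 0, "x": 0.004, "y": 0, "z": 0.009, "wx": 0, "wy": 0, "wz": 0}, {"claw": 0, "x": 0.004, "y": 0, "z": 0.009, "wx": 0, "wy": 0, "wz": 0}, {"claw": 0, "x": 0.0036, "y": 0, "z": 0.009, "wx": 0, "wy": 0, "wz": 0}, {"claw": 0, "x": 0, "y": 0, "z": 0, "wx": 0, "wy": 0, "wz": 0}, {"claw": 0, "x": 0, "y": 0, "z": 0, "wx": 0, "wy": 0, "wz": 0}, {"claw": 0, "x": 0, "y": 0, "z": 0, "wx": 0, "wy": 0, "wz": 0}, {"claw": 0, "x": 0, "y": 0, "z": 0, "wx": 0, "wy": 0, "wz": 0}]}}

```text
time_s: 7.7
tool_pos: [0.5936, -0.2005, 0.1391]
ee_rot: [-0.254, 2.781, 0.043]
contact_force: [0.7, -0.0, -2.9]
width: 0.0108
```

```bash
python3 -c "
from h import *
go(-50,62,20)"
```

```text
t 7.7 F [ 0.74 -0.03 -2.91] M [-0.04   0.296 -0.012] w 0.0108
state (array([-49.1,  -0.3,  66.1]), array([120. ,  -0.2, 127.9]), np.float64(20.06), np.float64(0.02), np.float64(-0.06))
shift in old frame mm [2.3 0.2 3.6] in new [2.2 0.2 3.6] turn deg [-0.06  0.06  0.02]
```

Emit:
{"fn": "arm_command", "kwargs": {"commands": [{"claw": 0, "x": 0.0007, "y": 0, "z": 0.0019, "wx": 0, "wy": 0, "wz": 0}, {"claw": 0, "x": 0.0007, "y": 0, "z": 0.0019, "wx": 0, "wy": 0, "wz": 0}, {"claw": 0, "x": 0, "y": 0, "z": 0, "wx": 0, "wy": 0, "wz": 0}, {"claw": 0, "x": 0, "y": 0, "z": 0, "wx": 0, "wy": 0, "wz": 0}]}}

```text
time_s: 8.03
tool_pos: [0.593, -0.2001, 0.1341]
ee_rot: [-0.254, 2.782, 0.045]
contact_force: [-0.2, 0.0, -3.0]
width: 0.0105
```

Emit:
{"fn": "arm_command", "kwargs": {"commands": [{"claw": 0, "x": 0.0007, "y": 0, "z": 0.0019, "wx": 0, "wy": 0, "wz": 0}, {"claw": 0, "x": 0.0003, "y": 0, "z": 0.0009, "wx": 0, "wy": 0, "wz": 0}, {"claw": 0, "x": 0, "y": 0, "z": 0, "wx": 0, "wy": 0, "wz": 0}, {"claw": 0, "x": 0, "y": 0, "z": 0, "wx": 0, "wy": 0, "wz": 0}]}}

```text
time_s: 8.37
tool_pos: [0.593, -0.2001, 0.1311]
ee_rot: [-0.254, 2.782, 0.045]
contact_force: [0.2, -0.6, -2.0]
width: 0.0106
```

```bash
python3 -c "
from h import *
go(-50,56,20)"
```

```text
t 8.37 F [ 0.18 -0.57 -1.96] M [-0.087  0.271  0.01 ] w 0.0106
state (array([-49.6,   0.3,  58.2]), array([119.5,   0.3, 119.7]), np.float64(19.99), np.float64(-0.0), np.float64(0.01))
shift in old frame mm [ 1.1 -0.3  1.9] in new [ 1.1 -0.3  1.9] turn deg [ 0.01 -0.01 -0.  ]
```

Emit:
{"fn": "arm_command", "kwargs": {"commands": [{"claw": 0, "x": 0.0003, "y": 0, "z": 0.0009, "wx": 0, "wy": 0, "wz": 0}, {"claw": 0, "x": 0.0003, "y": 0, "z": 0.0009, "wx": 0, "wy": 0, "wz": 0}, {"claw": 0, "x": 0, "y": 0, "z": 0, "wx": 0, "wy": 0, "wz": 0}, {"claw": 0, "x": 0, "y": 0, "z": 0, "wx": 0, "wy": 0, "wz": 0}]}}

```text
time_s: 8.7
tool_pos: [0.5931, -0.2001, 0.1293]
ee_rot: [-0.254, 2.782, 0.045]
contact_force: [0.2, 0.6, -2.6]
width: 0.0102
```

```bash
python3 -c "
from h import *
go(-50,56,20)"
```

```text
t 8.7 F [ 0.15  0.58 -2.65] M [-0.094  0.308  0.027] w 0.0102
state (array([-49.6,   0.3,  56.3]), array([119.6,   0.3, 117.8]), np.float64(19.99), np.float64(-0.01), np.float64(0.01))
shift in old frame mm [ 0.5 -0.3  0.1] in new [ 0.5 -0.3  0.1] turn deg [ 0.01 -0.01 -0.01]
```

No contact yet, so I continue in 2–3 mm steps.

Emit:
{"fn": "arm_command", "kwargs": {"commands": [{"claw": 0, "x": 0.0004, "y": 0, "z": 0.0012, "wx": 0, "wy": 0, "wz": 0}, {"claw": 0, "x": 0.0004, "y": 0, "z": 0.0012, "wx": 0, "wy": 0, "wz": 0}, {"claw": 0, "x": 0, "y": 0, "z": 0, "wx": 0, "wy": 0, "wz": 0}, {"claw": 0, "x": 0, "y": 0, "z": 0, "wx": 0, "wy": 0, "wz": 0}]}}

```text
time_s: 9.03
tool_pos: [0.5931, -0.2001, 0.1267]
ee_rot: [-0.254, 2.782, 0.045]
contact_force: [0.0, 1.1, -2.6]
width: 0.0109
```

```bash
python3 -c "
from h import *
go(-50,54,20)"
```

```text
t 9.03 F [ 0.05  1.11 -2.58] M [-0.037  0.337 -0.004] w 0.0109
state (array([-49.6,   0.3,  53.7]), array([119.6,   0.3, 115.2]), np.float64(19.99), np.float64(-0.01), np.float64(0.01))
shift in old frame mm [ 0.3 -0.3 -0.4] in new [ 0.3 -0.3 -0.4] turn deg [ 0.01 -0.01 -0.01]
```

Emit:
{"fn": "arm_command", "kwargs": {"commands": [{"claw": 0, "x": 0.0004, "y": 0, "z": 0.0012, "wx": 0, "wy": 0, "wz": 0}, {"claw": 0, "x": 0.0004, "y": 0, "z": 0.0012, "wx": 0, "wy": 0, "wz": 0}, {"claw": 0, "x": 0, "y": 0, "z": 0, "wx": 0, "wy": 0, "wz": 0}, {"claw": 0, "x": 0, "y": 0, "z": 0, "wx": 0, "wy": 0, "wz": 0}]}}

```text
time_s: 9.37
tool_pos: [0.5932, -0.2001, 0.1241]
ee_rot: [-0.254, 2.782, 0.045]
contact_force: [-0.4, 0.1, -2.6]
width: 0.0108
```

```bash
python3 -c "
from h import *
go(-50,54,20)"
```

```text
t 9.37 F [-0.41  0.15 -2.59] M [-0.032  0.32   0.019] w 0.0108
state (array([-49.5,   0.3,  51.2]), array([119.7,   0.3, 112.7]), np.float64(19.99), np.float64(-0.01), np.float64(0.01))
shift in old frame mm [-0.4 -0.3 -2.8] in new [-0.4 -0.3 -2.8] turn deg [ 0.01 -0.01 -0.01]
```

Emit:
{"fn": "arm_command", "kwargs": {"commands": [{"claw": 0, "x": 0.0004, "y": 0, "z": 0.001, "wx": 0, "wy": 0, "wz": 0}, {"claw": 0, "x": 0.0004, "y": 0, "z": 0.001, "wx": 0, "wy": 0, "wz": 0}, {"claw": 0, "x": 0, "y": 0, "z": 0, "wx": 0, "wy": 0, "wz": 0}, {"claw": 0, "x": 0, "y": 0, "z": 0, "wx": 0, "wy": 0, "wz": 0}]}}

```text
time_s: 9.7
tool_pos: [0.5931, -0.2001, 0.122]
ee_rot: [-0.254, 2.782, 0.045]
contact_force: [-0.1, 0.0, -2.4]
width: 0.0106
```

```bash
python3 -c "
from h import *
go(-50,54,20)"
```

```text
t 9.7 F [-0.14  0.04 -2.36] M [-0.014  0.341 -0.015] w 0.0106
state (array([-49.5,   0.3,  49.1]), array([119.6,   0.3, 110.6]), np.float64(19.99), np.float64(-0.0), np.float64(0.01))
shift in old frame mm [-1.2 -0.3 -4.8] in new [-1.2 -0.3 -4.8] turn deg [ 0.01 -0.01 -0.  ]
```

Emit:
{"fn": "arm_command", "kwargs": {"commands": [{"claw": 0, "x": 0.0004, "y": 0, "z": 0.001, "wx": 0, "wy": 0, "wz": 0}, {"claw": 0, "x": 0.0004, "y": 0, "z": 0.001, "wx": 0, "wy": 0, "wz": 0}, {"claw": 0, "x": 0, "y": 0, "z": 0, "wx": 0, "wy": 0, "wz": 0}, {"claw": 0, "x": 0, "y": 0, "z": 0, "wx": 0, "wy": 0, "wz": 0}]}}

```text
time_s: 10.03
tool_pos: [0.5931, -0.2001, 0.1198]
ee_rot: [-0.254, 2.782, 0.045]
contact_force: [-0.1, 0.3, -2.6]
width: 0.0106
```

```bash
python3 -c "
from h import *
go(-50,54,20)"
```

```text
t 10.03 F [-0.1   0.26 -2.57] M [-0.068  0.361  0.012] w 0.0106
state (array([-49.6,   0.3,  46.9]), array([119.5,   0.3, 108.4]), np.float64(19.99), np.float64(-0.01), np.float64(0.01))
shift in old frame mm [-2.1 -0.3 -6.8] in new [-2.1 -0.3 -6.8] turn deg [ 0.01 -0.01 -0.01]
```

Emit:
{"fn": "arm_command", "kwargs": {"commands": [{"claw": 0, "x": 0.0004, "y": 0, "z": 0.001, "wx": 0, "wy": 0, "wz": 0}, {"claw": 0, "x": 0.0004, "y": 0, "z": 0.001, "wx": 0, "wy": 0, "wz": 0}, {"claw": 0, "x": 0, "y": 0, "z": 0, "wx": 0, "wy": 0, "wz": 0}, {"claw": 0, "x": 0, "y": 0, "z": 0, "wx": 0, "wy": 0, "wz": 0}]}}

```text
time_s: 10.37
tool_pos: [0.593, -0.2001, 0.1177]
ee_rot: [-0.254, 2.782, 0.045]
contact_force: [1.1, 0.0, -3.4]
width: 0.0108
```

```bash
python3 -c "
from h import *
go(-50,54,20);overlay('b',5)"
```

```text
t 10.37 F [ 1.1   0.03 -3.4 ] M [-0.087  0.349 -0.049] w 0.0108
state (array([-49.6,   0.3,  44.8]), array([119.5,   0.3, 106.3]), np.float64(19.99), np.float64(-0.01), np.float64(0.01))
shift in old frame mm [-2.8 -0.3 -8.8] in new [-2.8 -0.3 -8.8] turn deg [ 0.01 -0.01 -0.01]
```

```bash
python3 -c "
import cv2;im=cv2.imread('pics/b_side.png');print(im.shape);cv2.imwrite('pics/b_s.png',im[:600])"
```

```text
(775, 750, 3)
```

View pics/b_s.png

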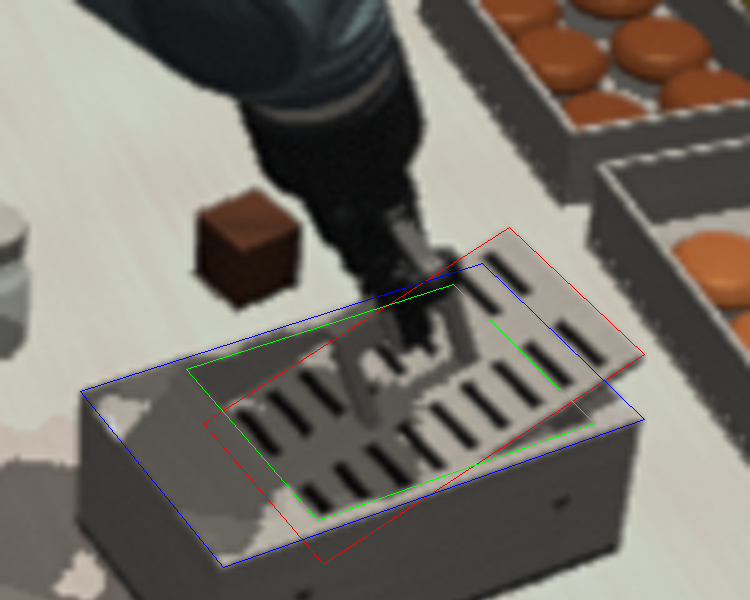

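Picture: the plate lies on its predicted outline, with the far end above the shallow lip (crop 645,355) and the low end inside the opening. No force yet, so I keep feeling downwards.

Emit:
{"fn": "arm_command", "kwargs": {"commands": [{"claw": 0, "x": 0.0004, "y": 0, "z": 0.001, "wx": 0, "wy": 0, "wz": 0}, {"claw": 0, "x": 0.0004, "y": 0, "z": 0.001, "wx": 0, "wy": 0, "wz": 0}, {"claw": 0, "x": 0, "y": 0, "z": 0, "wx": 0, "wy": 0, "wz": 0}, {"claw": 0, "x": 0, "y": 0, "z": 0, "wx": 0, "wy": 0, "wz": 0}]}}

```text
time_s: 10.8
tool_pos: [0.5929, -0.2001, 0.1155]
ee_rot: [-0.254, 2.782, 0.045]
contact_force: [-0.1, -0.7, -2.4]
width: 0.011
```

```bash
python3 -c "
from h import *
go(-50,54,20)"
```

```text
t 10.8 F [-0.05 -0.7  -2.4 ] M [-0.042  0.353  0.021] w 0.011
state (array([-49.7,   0.3,  42.6]), array([119.4,   0.3, 104.1]), np.float64(19.99), np.float64(-0.01), np.float64(0.01))
shift in old frame mm [ -3.7  -0.3 -10.8] in new [ -3.7  -0.3 -10.8] turn deg [ 0.01 -0.01 -0.01]
```

Emit:
{"fn": "arm_command", "kwargs": {"commands": [{"claw": 0, "x": 0.0004, "y": 0, "z": 0.001, "wx": 0, "wy": 0, "wz": 0}, {"claw": 0, "x": 0.0004, "y": 0, "z": 0.001, "wx": 0, "wy": 0, "wz": 0}, {"claw": 0, "x": 0, "y": 0, "z": 0, "wx": 0, "wy": 0, "wz": 0}, {"claw": 0, "x": 0, "y": 0, "z": 0, "wx": 0, "wy": 0, "wz": 0}]}}

```text
time_s: 11.13
tool_pos: [0.5932, -0.2003, 0.1139]
ee_rot: [-0.254, 2.782, 0.044]
contact_force: [-0.5, 0.9, -0.7]
width: 0.0107
```

```bash
python3 -c "
from h import *
go(-50,54,20)"
```

```text
t 11.13 F [-0.51  0.87 -0.73] M [-0.066  0.308 -0.023] w 0.0107
state (array([-49.5,   0. ,  40.9]), array([119.6,   0. , 102.5]), np.float64(20.02), np.float64(0.0), np.float64(-0.02))
shift in old frame mm [ -4.   -0.1 -12.5] in new [ -4.   -0.  -12.5] turn deg [-0.02  0.02  0.  ]
```

Emit:
{"fn": "arm_command", "kwargs": {"commands": [{"claw": 0, "x": 0.0003, "y": 0, "z": 0.001, "wx": 0, "wy": 0, "wz": 0}, {"claw": 0, "x": 0, "y": 0, "z": 0, "wx": 0, "wy": 0, "wz": 0}, {"claw": 0, "x": 0, "y": 0, "z": 0, "wx": 0, "wy": 0, "wz": 0}]}}

```text
time_s: 11.38
tool_pos: [0.5936, -0.2004, 0.1135]
ee_rot: [-0.254, 2.781, 0.044]
contact_force: [1.3, 2.1, 3.7]
width: 0.0107
```

```bash
python3 -c "
from h import *
go(-50,54,20)"
```

```text
t 11.38 F [1.3  2.08 3.72] M [0.275 0.358 0.125] w 0.0107
state (array([-49. ,  -0.1,  40.5]), array([ 1.201e+02, -1.000e-01,  1.022e+02]), np.float64(20.08), np.float64(0.02), np.float64(-0.04))
shift in old frame mm [ -3.7   0.1 -13. ] in new [ -3.7   0.1 -13. ] turn deg [-0.04  0.08  0.01]
```

Contact: the force rose by about 6 N at tip height ≈ 41 mm, so the ledge top is at about 41 mm. I raise the plate slightly and tuck it under the deep lip against the pusher.

Emit:
{"fn": "arm_command", "kwargs": {"commands": [{"claw": 0, "x": -0.0008, "y": 0, "z": -0.0023, "wx": 0, "wy": 0, "wz": 0}, {"claw": 0, "x": -0.0008, "y": 0, "z": -0.0023, "wx": 0, "wy": 0, "wz": 0}, {"claw": 0, "x": 0, "y": 0, "z": 0, "wx": 0, "wy": 0, "wz": 0}, {"claw": 0, "x": 0, "y": 0, "z": 0, "wx": 0, "wy": 0, "wz": 0}]}}

```text
time_s: 11.72
tool_pos: [0.5925, -0.2001, 0.1168]
ee_rot: [-0.254, 2.783, 0.045]
contact_force: [-0.8, 1.2, -2.2]
width: 0.0109
```

```bash
python3 -c "
from h import *
go(-80,45,20);go(-94,45,20)"
```

```text
t 11.72 F [-0.84  1.16 -2.21] M [-0.079  0.285  0.02 ] w 0.0109
state (array([-50.2,   0.4,  43.9]), array([119. ,   0.4, 105.4]), np.float64(19.96), np.float64(-0.01), np.float64(0.02))
shift in old frame mm [ 27.7  -0.4 -11.2] in new [ 27.7  -0.4 -11.3] turn deg [ 0.02 -0.04 -0.01]
t 11.72 F [-0.84  1.16 -2.21] M [-0.079  0.285  0.02 ] w 0.0109
state (array([-50.2,   0.4,  43.9]), array([119. ,   0.4, 105.4]), np.float64(19.96), np.float64(-0.01), np.float64(0.02))
shift in old frame mm [ 40.8  -0.4 -16. ] in new [ 40.8  -0.4 -16. ] turn deg [ 0.02 -0.04 -0.01]
```

Emit:
{"fn": "arm_command", "kwargs": {"commands": [{"claw": 0, "x": 0.005, "y": 0, "z": -0.002, "wx": 0, "wy": 0, "wz": 0}, {"claw": 0, "x": 0.005, "y": 0, "z": -0.002, "wx": 0, "wy": 0, "wz": 0}, {"claw": 0, "x": 0.005, "y": 0, "z": -0.002, "wx": 0, "wy": 0, "wz": 0}, {"claw": 0, "x": 0.005, "y": 0, "z": -0.002, "wx": 0, "wy": 0, "wz": 0}, {"claw": 0, "x": 0.004, "y": 0, "z": -0.0016, "wx": 0, "wy": 0, "wz": 0}, {"claw": 0, "x": 0.003, "y": 0, "z": -0.0012, "wx": 0, "wy": 0, "wz": 0}, {"claw": 0, "x": 0, "y": 0, "z": 0, "wx": 0, "wy": 0, "wz": 0}, {"claw": 0, "x": 0, "y": 0, "z": 0, "wx": 0, "wy": 0, "wz": 0}]}}

```text
time_s: 12.38
tool_pos: [0.5644, -0.2056, 0.1185]
ee_rot: [-0.253, 2.782, 0.045]
contact_force: [2.1, 0.1, -2.8]
width: 0.0107
```

```bash
python3 -c "
from h import *
go(-94,45,20)"
```

```text
t 12.38 F [ 2.13  0.08 -2.83] M [ 0.088 -0.072  0.039] w 0.0107
state (array([-78.7,   0.1,  45.5]), array([9.040e+01, 1.000e-01, 1.072e+02]), np.float64(20.03), np.float64(-0.03), np.float64(-0.01))
shift in old frame mm [14.5 -0.1 -4.7] in new [14.5 -0.1 -4.7] turn deg [-0.02  0.03 -0.03]
```

Emit:
{"fn": "arm_command", "kwargs": {"commands": [{"claw": 0, "x": 0.005, "y": 0, "z": -0.0018, "wx": 0, "wy": 0, "wz": 0}, {"claw": 0, "x": 0.005, "y": 0, "z": -0.0018, "wx": 0, "wy": 0, "wz": 0}, {"claw": 0, "x": 0.005, "y": 0, "z": -0.0018, "wx": 0, "wy": 0, "wz": 0}, {"claw": 0, "x": 0, "y": 0, "z": 0, "wx": 0, "wy": 0, "wz": 0}, {"claw": 0, "x": 0, "y": 0, "z": 0, "wx": 0, "wy": 0, "wz": 0}]}}

```text
time_s: 12.8
tool_pos: [0.5487, -0.2085, 0.1187]
ee_rot: [-0.253, 2.781, 0.044]
contact_force: [2.9, 0.9, -1.9]
width: 0.0108
```

```bash
cat >> h.py <<'E'
def rows(path):
    s,p,R=cur();print('t',round(s["time_s"],2),'F',s["contact_force"].round(2),'M',s["moment"].round(3),'state',state(p,R))
    for a in path:
        pt,Rt=target(a[0]/1e3,a[1]/1e3,np.radians(a[2]));
        print(a,'old',(R.inv().apply(pt-p)*1e3).round(2),'new',(Rt.inv().apply(pt-p)*1e3).round(2),(R.inv()*Rt).as_rotvec(degrees=True).round(2));p,R=pt,Rt
E
python3 -c "
from h import *
rows([(-95,44.5,20),(-95,44.5,18),(-95,44.5,16),(-95,44.5,14),(-95,44.5,12),(-95,44.5,10),(-95,44.5,8),(-95,44.5,6),(-95,44.5,4)])"
```

```text
t 12.8 F [ 2.86  0.89 -1.86] M [ 0.207 -0.41   0.04 ] state (array([-94.7,   0.1,  45.6]), array([ 74.4,  -0. , 107.3]), np.float64(20.05), np.float64(-0.03), np.float64(-0.02))
(-95, 44.5, 20) old [ 0.68 -0.04  1.03] new [ 0.67 -0.04  1.03] [-0.03  0.05 -0.03]
(-95, 44.5, 18) old [-1.52 -0.    3.15] new [-1.63 -0.    3.09] [ 0.  2. -0.]
(-95, 44.5, 16) old [-1.52 -0.    3.15] new [-1.63 -0.    3.09] [-0.  2.  0.]
(-95, 44.5, 14) old [-1.52 -0.    3.15] new [-1.63 -0.    3.09] [-0.  2. -0.]
(-95, 44.5, 12) old [-1.52  0.    3.15] new [-1.63  0.    3.09] [ 0.  2. -0.]
(-95, 44.5, 10) old [-1.52 -0.    3.15] new [-1.63 -0.    3.09] [-0.  2. -0.]
(-95, 44.5, 8) old [-1.52  0.    3.15] new [-1.63  0.    3.09] [-0.  2.  0.]
(-95, 44.5, 6) old [-1.52  0.    3.15] new [-1.63  0.    3.09] [0. 2. 0.]
(-95, 44.5, 4) old [-1.52 -0.    3.15] new [-1.63 -0.    3.09] [-0.  2. -0.]
```

Emit:
{"fn": "arm_command", "kwargs": {"commands": [{"claw": 0, "x": -0.0016, "y": 0, "z": 0.0031, "wx": 0, "wy": 2, "wz": 0}, {"claw": 0, "x": -0.0016, "y": 0, "z": 0.0031, "wx": 0, "wy": 2, "wz": 0}, {"claw": 0, "x": -0.0016, "y": 0, "z": 0.0031, "wx": 0, "wy": 2, "wz": 0}, {"claw": 0, "x": -0.0016, "y": 0, "z": 0.0031, "wx": 0, "wy": 2, "wz": 0}, {"claw": 0, "x": 0, "y": 0, "z": 0, "wx": 0, "wy": 0, "wz": 0}, {"claw": 0, "x": 0, "y": 0, "z": 0, "wx": 0, "wy": 0, "wz": 0}]}}

```text
time_s: 13.3
tool_pos: [0.5588, -0.2066, 0.1082]
ee_rot: [-0.268, 2.92, 0.027]
contact_force: [3.6, 0.7, -3.9]
width: 0.0108
```

```bash
python3 -c "
from h import *
rows([(-95,44.5,12),(-95,44.5,10)]);overlay('c',5)
im=cv2.imread('pics/c_side.png');cv2.imwrite('pics/c_s.png',im[100:700])"
```

```text
t 13.3 F [ 3.58  0.75 -3.85] M [ 0.042 -0.545  0.066] state (array([-93.9,   0.1,  45.4]), array([82.2,  0.2, 83. ]), np.float64(12.05), np.float64(0.04), np.float64(-0.03))
(-95, 44.5, 12) old [ 1.25 -0.14  0.77] new [ 1.25 -0.14  0.77] [-0.02  0.05  0.04]
(-95, 44.5, 10) old [-1.52 -0.    3.15] new [-1.63 -0.    3.09] [-0.  2. -0.]
```

View pics/c_s.png

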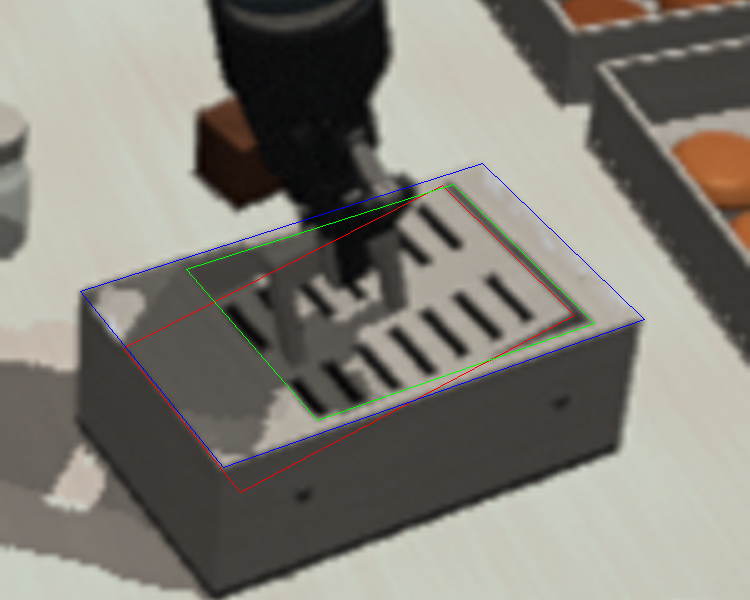

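Picture: the far end (crop 445,187 to 575,315) sits inside the opening with a gap of about 3 px (roughly 6 mm) to the shallow lip edge, and the low end is hidden under the deep lip. I continue lowering the far end.

Emit:
{"fn": "arm_command", "kwargs": {"commands": [{"claw": 0, "x": -0.0006, "y": 0, "z": 0.0031, "wx": 0, "wy": 2, "wz": 0}, {"claw": 0, "x": -0.0012, "y": 0, "z": 0.0031, "wx": 0, "wy": 2, "wz": 0}, {"claw": 0, "x": -0.0016, "y": 0, "z": 0.0031, "wx": 0, "wy": 2, "wz": 0}, {"claw": 0, "x": -0.0016, "y": 0, "z": 0.0031, "wx": 0, "wy": 2, "wz": 0}, {"claw": 0, "x": 0, "y": 0, "z": 0, "wx": 0, "wy": 0, "wz": 0}, {"claw": 0, "x": 0, "y": 0, "z": 0, "wx": 0, "wy": 0, "wz": 0}]}}

```text
time_s: 13.9
tool_pos: [0.5652, -0.2054, 0.0968]
ee_rot: [-0.279, 3.058, 0.01]
contact_force: [3.0, 0.9, -3.7]
width: 0.0106
```

```bash
python3 -c "
from h import *
rows([(-95,44.5,4),(-95,44,2),(-95,44,0)])"
```

```text
t 13.9 F [ 2.99  0.9  -3.68] M [ 0.071 -0.698  0.075] state (array([-95.3,   0.1,  45.4]), array([84.2,  0.1, 58.2]), np.float64(4.05), np.float64(0.0), np.float64(-0.01))
(-95, 44.5, 4) old [-0.31 -0.11  1.05] new [-0.31 -0.11  1.05] [-0.01  0.05  0.  ]
(-95, 44, 2) old [-1.48 -0.    3.65] new [-1.61 -0.    3.59] [-0.  2.  0.]
(-95, 44, 0) old [-1.52 -0.    3.15] new [-1.63 -0.    3.09] [-0.  2. -0.]
```

Emit:
{"fn": "arm_command", "kwargs": {"commands": [{"claw": 0, "x": -0.0016, "y": 0, "z": 0.0032, "wx": 0, "wy": 2, "wz": 0}, {"claw": 0, "x": -0.0016, "y": 0, "z": 0.0032, "wx": 0, "wy": 2.05, "wz": 0}, {"claw": 0, "x": 0, "y": 0, "z": 0, "wx": 0, "wy": 0, "wz": 0}, {"claw": 0, "x": 0, "y": 0, "z": 0, "wx": 0, "wy": 0, "wz": 0}]}}

```text
time_s: 14.23
tool_pos: [0.5686, -0.2048, 0.0907]
ee_rot: [-0.286, 3.128, -0.0]
contact_force: [3.3, 0.4, -3.1]
width: 0.0104
```

```bash
python3 -c "
from h import *
rows([(-95,41,0)]);overlay('d',5)
im=cv2.imread('pics/d_side.png');cv2.imwrite('pics/d_s.png',im[100:700])"
```

```text
t 14.23 F [ 3.29  0.44 -3.1 ] M [ 0.168 -0.795  0.04 ] state (array([-95.3,   0.1,  45.5]), array([84.7,  0.1, 45.6]), np.float64(0.02), np.float64(-0.0), np.float64(-0.01))
(-95, 41, 0) old [-0.34 -0.12  4.56] new [-0.34 -0.12  4.56] [-0.01  0.02 -0.  ]
```

View pics/d_s.png

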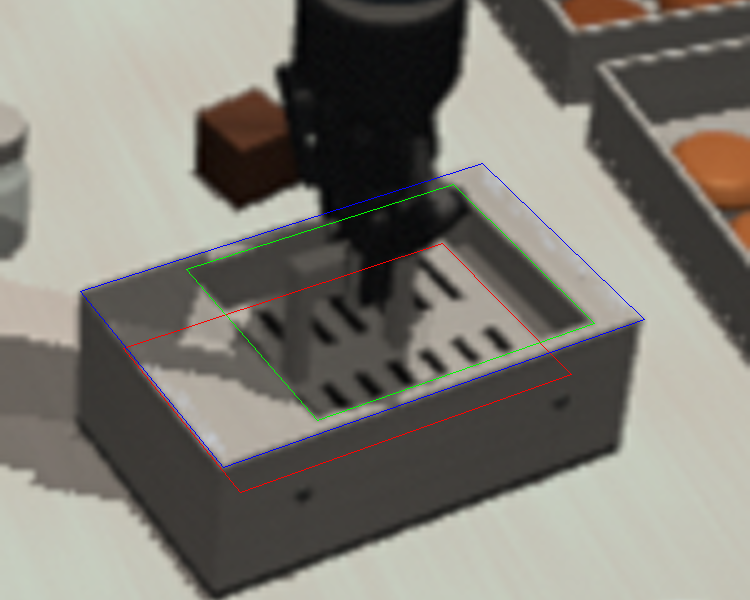

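Emit:
{"fn": "arm_command", "kwargs": {"commands": [{"claw": 0, "x": -0.002, "y": 0, "z": 0.001, "wx": 0, "wy": 0, "wz": 0}, {"claw": 0, "x": -0.002, "y": 0, "z": 0.001, "wx": 0, "wy": 0, "wz": 0}, {"claw": 0, "x": 0, "y": 0, "z": 0.001, "wx": 0, "wy": 0, "wz": 0}, {"claw": 0, "x": 0, "y": 0, "z": 0, "wx": 0, "wy": 0, "wz": 0}, {"claw": 0, "x": 0, "y": 0, "z": 0, "wx": 0, "wy": 0, "wz": 0}]}}

```text
time_s: 14.75
tool_pos: [0.5724, -0.2041, 0.0876]
ee_rot: [0.286, -3.128, 0.001]
contact_force: [2.7, -0.5, -1.2]
width: 0.0109
```

Emit:
{"fn": "arm_command", "kwargs": {"commands": [{"claw": 0, "x": 0, "y": 0, "z": 0.0007, "wx": 0, "wy": 0, "wz": 0}, {"claw": 0, "x": 0, "y": 0, "z": 0, "wx": 0, "wy": 0, "wz": 0}, {"claw": 0, "x": 0, "y": 0, "z": 0, "wx": 0, "wy": 0, "wz": 0}]}}

```text
time_s: 15.0
tool_pos: [0.5724, -0.204, 0.0868]
ee_rot: [0.286, -3.128, 0.0]
contact_force: [4.0, 0.0, -1.8]
width: 0.0107
```

```bash
python3 -c "
from h import *
rows([(-91,41,0)])"
```

```text
t 15.0 F [ 3.97  0.02 -1.81] M [-0.03  -0.513  0.079] state (array([-91.4,   0.1,  41.8]), array([88.6,  0.1, 41.7]), np.float64(-0.05), np.float64(-0.0), np.float64(-0.01))
(-91, 41, 0) old [-0.41 -0.16  0.74] new [-0.41 -0.16  0.74] [-0.01 -0.05 -0.  ]
```

Emit:
{"fn": "arm_command", "kwargs": {"commands": [{"claw": 0, "x": 0, "y": 0, "z": 0.0007, "wx": 0, "wy": 0, "wz": 0}, {"claw": 0, "x": 0, "y": 0, "z": 0, "wx": 0, "wy": 0, "wz": 0}, {"claw": 0, "x": 0, "y": 0, "z": 0, "wx": 0, "wy": 0, "wz": 0}]}}

```text
time_s: 15.25
tool_pos: [0.5724, -0.204, 0.0861]
ee_rot: [0.285, -3.128, 0.0]
contact_force: [3.4, -0.6, -0.9]
width: 0.0105
```

```bash
python3 -c "
from h import *
rows([(-91,41,0)])"
```

```text
t 15.25 F [ 3.45 -0.59 -0.86] M [ 0.029 -0.599  0.062] state (array([-91.5,   0.2,  41. ]), array([88.5,  0.2, 40.9]), np.float64(-0.05), np.float64(-0.01), np.float64(0.0))
(-91, 41, 0) old [-0.44 -0.21 -0.04] new [-0.44 -0.21 -0.04] [ 0.   -0.05 -0.01]
```

Emit:
{"fn": "arm_command", "kwargs": {"commands": [{"claw": 0, "x": 0, "y": 0, "z": 0.0007, "wx": 0, "wy": 0, "wz": 0}, {"claw": 0, "x": 0, "y": 0, "z": 0, "wx": 0, "wy": 0, "wz": 0}, {"claw": 0, "x": 0, "y": 0, "z": 0, "wx": 0, "wy": 0, "wz": 0}]}}

```text
time_s: 15.5
tool_pos: [0.5724, -0.2039, 0.0853]
ee_rot: [0.286, -3.128, -0.0]
contact_force: [2.7, -0.1, -2.5]
width: 0.0106
```

```bash
python3 -c "
from h import *
rows([(-91,41,0)])"
```

```text
t 15.5 F [ 2.67 -0.05 -2.47] M [ 0.032 -0.561  0.082] state (array([-91.5,   0.3,  40.3]), array([88.5,  0.3, 40.2]), np.float64(-0.05), np.float64(-0.0), np.float64(0.01))
(-91, 41, 0) old [-0.43 -0.26 -0.75] new [-0.43 -0.26 -0.75] [ 0.01 -0.05 -0.  ]
```

Emit:
{"fn": "arm_command", "kwargs": {"commands": [{"claw": 0, "x": 0, "y": 0, "z": 0.0007, "wx": 0, "wy": 0, "wz": 0}, {"claw": 0, "x": 0, "y": 0, "z": 0, "wx": 0, "wy": 0, "wz": 0}, {"claw": 0, "x": 0, "y": 0, "z": 0, "wx": 0, "wy": 0, "wz": 0}]}}

```text
time_s: 15.75
tool_pos: [0.5725, -0.204, 0.0852]
ee_rot: [0.286, -3.128, -0.0]
contact_force: [0.7, 1.4, 2.6]
width: 0.0109
```

```bash
python3 -c "
from h import *
rows([(-91,41,0)])"
```

```text
t 15.75 F [0.7  1.41 2.63] M [ 0.328 -0.116  0.008] state (array([-91.4,   0.2,  40.2]), array([88.6,  0.2, 40. ]), np.float64(-0.06), np.float64(-0.0), np.float64(0.01))
(-91, 41, 0) old [-0.36 -0.24 -0.92] new [-0.36 -0.24 -0.92] [ 0.01 -0.06 -0.  ]
```

The plate is flat on the ledges: the height stopped at 40.2 mm with a 5 N rise, and tilt is about 0. I slide it towards the wall under light contact.

Emit:
{"fn": "arm_command", "kwargs": {"commands": [{"claw": 0, "x": -0.002, "y": 0, "z": -0.0003, "wx": 0, "wy": 0, "wz": 0}, {"claw": 0, "x": -0.003, "y": 0, "z": 0, "wx": 0, "wy": 0, "wz": 0}, {"claw": 0, "x": -0.003, "y": 0, "z": 0, "wx": 0, "wy": 0, "wz": 0}, {"claw": 0, "x": -0.002, "y": 0, "z": 0, "wx": 0, "wy": 0, "wz": 0}, {"claw": 0, "x": -0.001, "y": 0, "z": 0, "wx": 0, "wy": 0, "wz": 0}, {"claw": 0, "x": 0, "y": 0, "z": 0, "wx": 0, "wy": 0, "wz": 0}, {"claw": 0, "x": 0, "y": 0, "z": 0, "wx": 0, "wy": 0, "wz": 0}]}}

```text
time_s: 16.33
tool_pos: [0.5836, -0.2021, 0.0852]
ee_rot: [0.286, -3.128, 0.001]
contact_force: [0.1, 0.5, 4.2]
width: 0.0106
```

```bash
python3 -c "
from h import *
rows([(-76,40.2,0)])"
```

```text
t 16.33 F [0.08 0.5  4.18] M [ 0.163 -0.084  0.028] state (array([-80.1,   0.1,  40.1]), array([99.9,  0.1, 40.1]), np.float64(-0.01), np.float64(0.0), np.float64(-0.02))
(-76, 40.2, 0) old [-4.11 -0.09 -0.12] new [-4.11 -0.09 -0.12] [-0.02 -0.01  0.  ]
```

Emit:
{"fn": "arm_command", "kwargs": {"commands": [{"claw": 0, "x": -0.001, "y": 0, "z": -0.0002, "wx": 0, "wy": 0, "wz": 0}, {"claw": 0, "x": -0.001, "y": 0, "z": 0, "wx": 0, "wy": 0, "wz": 0}, {"claw": 0, "x": 0, "y": 0, "z": 0, "wx": 0, "wy": 0, "wz": 0}, {"claw": 0, "x": 0, "y": 0, "z": 0, "wx": 0, "wy": 0, "wz": 0}]}}

```text
time_s: 16.67
tool_pos: [0.5852, -0.2017, 0.0852]
ee_rot: [0.286, -3.128, 0.0]
contact_force: [-1.3, 0.3, 3.4]
width: 0.0105
```

Emit:
{"fn": "arm_command", "kwargs": {"commands": [{"claw": 0, "x": -0.001, "y": 0, "z": 0, "wx": 0, "wy": 0, "wz": 0}, {"claw": 0, "x": 0, "y": 0, "z": 0, "wx": 0, "wy": 0, "wz": 0}, {"claw": 0, "x": 0, "y": 0, "z": 0, "wx": 0, "wy": 0, "wz": 0}]}}

```text
time_s: 16.92
tool_pos: [0.5863, -0.2015, 0.0852]
ee_rot: [0.286, -3.128, 0.0]
contact_force: [-1.0, -0.3, 3.6]
width: 0.0105
```

Emit:
{"fn": "arm_command", "kwargs": {"commands": [{"claw": 0, "x": -0.001, "y": 0, "z": 0, "wx": 0, "wy": 0, "wz": 0}, {"claw": 0, "x": 0, "y": 0, "z": 0, "wx": 0, "wy": 0, "wz": 0}, {"claw": 0, "x": 0, "y": 0, "z": 0, "wx": 0, "wy": 0, "wz": 0}]}}

```text
time_s: 17.17
tool_pos: [0.5872, -0.2013, 0.0852]
ee_rot: [0.286, -3.128, 0.0]
contact_force: [-1.3, -0.7, 2.5]
width: 0.0109
```

```bash
python3 -c "
from h import *
rows([(-76,40.2,0)])"
```

```text
t 17.17 F [-1.34 -0.66  2.47] M [-0.012  0.113  0.053] state (array([-76.4,   0.2,  40.1]), array([103.6,   0.2,  40. ]), np.float64(-0.04), np.float64(-0.0), np.float64(-0.01))
(-76, 40.2, 0) old [-0.36 -0.16 -0.12] new [-0.36 -0.16 -0.12] [-0.01 -0.04 -0.  ]
```

Emit:
{"fn": "arm_command", "kwargs": {"commands": [{"claw": 0, "x": -0.001, "y": 0, "z": 0, "wx": 0, "wy": 0, "wz": 0}, {"claw": 0, "x": 0, "y": 0, "z": 0, "wx": 0, "wy": 0, "wz": 0}, {"claw": 0, "x": 0, "y": 0, "z": 0, "wx": 0, "wy": 0, "wz": 0}]}}

```text
time_s: 17.42
tool_pos: [0.5874, -0.2013, 0.0852]
ee_rot: [0.286, -3.125, 0.0]
contact_force: [-4.7, -1.8, 6.7]
width: 0.0107
```

Emit:
{"fn": "arm_command", "kwargs": {"commands": [{"claw": 0, "x": -0.001, "y": 0, "z": 0, "wx": 0, "wy": 0, "wz": 0}, {"claw": 0, "x": 0, "y": 0, "z": 0, "wx": 0, "wy": 0, "wz": 0}, {"claw": 0, "x": 0, "y": 0, "z": 0, "wx": 0, "wy": 0, "wz": 0}]}}

```text
time_s: 17.67
tool_pos: [0.5874, -0.2013, 0.0852]
ee_rot: [0.286, -3.123, -0.0]
contact_force: [-9.5, -1.8, 8.7]
width: 0.0108
```

Wall contact: motion stopped at x ≈ 103.8 mm with Fx −9.5 N. I ease off the push and the downforce, then check.

Emit:
{"fn": "arm_command", "kwargs": {"commands": [{"claw": 0, "x": 0.0015, "y": 0, "z": -0.0004, "wx": 0, "wy": 0, "wz": 0}, {"claw": 0, "x": 0, "y": 0, "z": 0, "wx": 0, "wy": 0, "wz": 0}, {"claw": 0, "x": 0, "y": 0, "z": 0, "wx": 0, "wy": 0, "wz": 0}]}}

```text
time_s: 17.92
tool_pos: [0.5874, -0.2013, 0.0852]
ee_rot: [0.286, -3.127, 0.0]
contact_force: [-1.0, -2.1, 2.1]
width: 0.0106
```

```bash
python3 -c "
from h import *
rows([(-76,40.2,0)]);overlay('e',5)
im=cv2.imread('pics/e_side.png');cv2.imwrite('pics/e_s.png',im[100:700])"
```

```text
t 17.92 F [-0.98 -2.1   2.12] M [-0.265  0.142  0.081] state (array([-76.3,   0.2,  40.2]), array([103.7,   0.2,  40. ]), np.float64(-0.08), np.float64(-0.0), np.float64(-0.0))
(-76, 40.2, 0) old [-0.19 -0.18 -0.11] new [-0.19 -0.18 -0.1 ] [-0.   -0.08 -0.  ]
```

View pics/e_s.png

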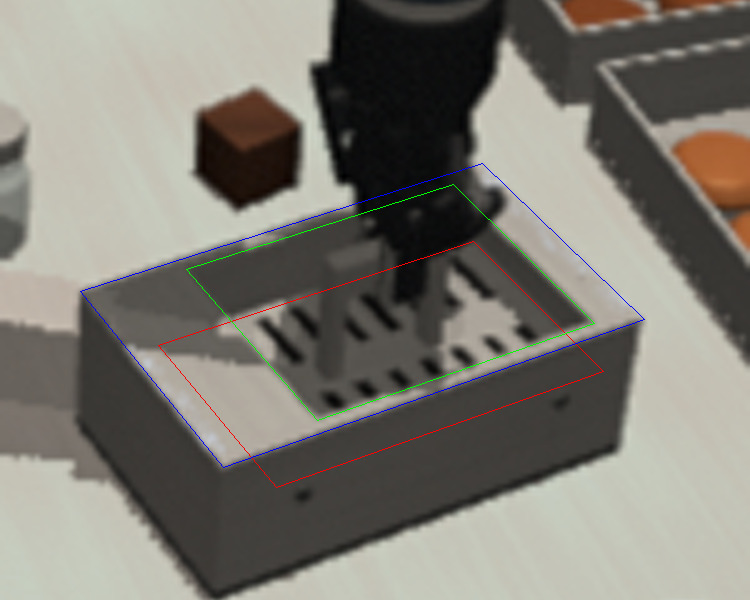

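The plate is home: in the overlay the far end disappears under the shallow lip and the ledge gap is closed. I release with reduced grip.

Emit:
{"fn": "arm_command", "kwargs": {"commands": [{"claw": 0, "x": 0, "y": 0, "z": 0, "wx": 0, "wy": 0, "wz": 0}, {"claw": 0, "x": 0, "y": 0, "z": 0, "wx": 0, "wy": 0, "wz": 0}, {"claw": 0.17, "x": 0, "y": 0, "z": 0, "wx": 0, "wy": 0, "wz": 0}, {"claw": 0.25, "x": 0, "y": 0, "z": 0, "wx": 0, "wy": 0, "wz": 0}, {"claw": 0.35, "x": 0, "y": 0, "z": 0, "wx": 0, "wy": 0, "wz": 0}, {"claw": 0.45, "x": 0, "y": 0, "z": 0, "wx": 0, "wy": 0, "wz": 0}, {"claw": 0.45, "x": 0, "y": 0, "z": 0, "wx": 0, "wy": 0, "wz": 0}, {"claw": 0.45, "x": 0, "y": 0, "z": 0, "wx": 0, "wy": 0, "wz": 0}], "grip_force": 20}}

```text
time_s: 18.68
tool_pos: [0.5877, -0.201, 0.0856]
ee_rot: [0.286, -3.128, -0.0]
contact_force: [-0.4, -0.1, -0.6]
width: 0.0384
```

Emit:
{"fn": "arm_command", "kwargs": {"commands": [{"claw": 0.45, "x": 0, "y": 0, "z": -0.01, "wx": 0, "wy": 0, "wz": 0}, {"claw": 0.45, "x": 0, "y": 0, "z": -0.015, "wx": 0, "wy": 0, "wz": 0}, {"claw": 0.45, "x": 0, "y": 0, "z": -0.02, "wx": 0, "wy": 0, "wz": 0}, {"claw": 0.45, "x": 0, "y": 0, "z": -0.03, "wx": 0, "wy": 0, "wz": 0}, {"claw": 0.45, "x": 0, "y": 0, "z": -0.035, "wx": 0, "wy": 0, "wz": 0}, {"claw": 0.45, "x": 0, "y": 0.035, "z": -0.01, "wx": 0, "wy": 0, "wz": 0}, {"claw": 0.45, "x": 0, "y": 0.035, "z": 0, "wx": 0, "wy": 0, "wz": 0}, {"claw": 0.45, "x": 0, "y": 0.035, "z": 0, "wx": 0, "wy": 0, "wz": 0}, {"claw": 0.45, "x": 0, "y": 0.035, "z": 0, "wx": 0, "wy": 0, "wz": 0}, {"claw": 0.45, "x": 0, "y": 0.02, "z": 0, "wx": 0, "wy": 0, "wz": 0}, {"claw": 0.45, "x": 0, "y": 0.01, "z": 0, "wx": 0, "wy": 0, "wz": 0}, {"claw": 0.45, "x": 0, "y": 0, "z": 0, "wx": 0, "wy": 0, "wz": 0}]}}

```text
time_s: 19.68
tool_pos: [0.5568, -0.0324, 0.2063]
ee_rot: [0.29, -3.128, 0.0]
contact_force: [1.6, -0.9, 0.8]
width: 0.0382
```

```bash
python3 - <<'E'
from h import *
from plant import ctrl
s=ctrl.observe();print(s["time_s"],s["tool_pos"],s["contact_force"],s["width"])
h=[.014,0,.0402]
for n,box in(('side',(310,200,450,330)),('top',(310,110,440,240))):
    f=ctrl.grab_frame(n);k=4.5
    im=cv2.resize(f["color"][box[1]:box[3],box[0]:box[2],::-1],None,fx=k,fy=k,interpolation=cv2.INTER_CUBIC)
    d=lambda X,c:cv2.polylines(im,[((proj(f,place(qw,X))-[box[0],box[1]]+.5)*k).astype(np.int32)],True,c,1)
    for z,a,b in((.006,.09,.055),(.074,.032,.006)): d(np.array([(-a,-b,z),(a,-b,z),(a,b,z),(-a,b,z)])+h,(0,0,255))
    d([(-.06,-.059,.084),(.09,-.059,.084),(.09,.059,.084),(-.06,.059,.084)],(0,255,0))
    cv2.imwrite(f'pics/f_{n}.png',im)
    cv2.imwrite(f'pics/full_{n}.png',f["color"][:,:,::-1])
E
```

```text
19.6833 [ 0.55684013 -0.03239829  0.2063179 ] [ 1.59016192 -0.93177662  0.82225653] 0.03824681158804256
```

View pics/f_side.png

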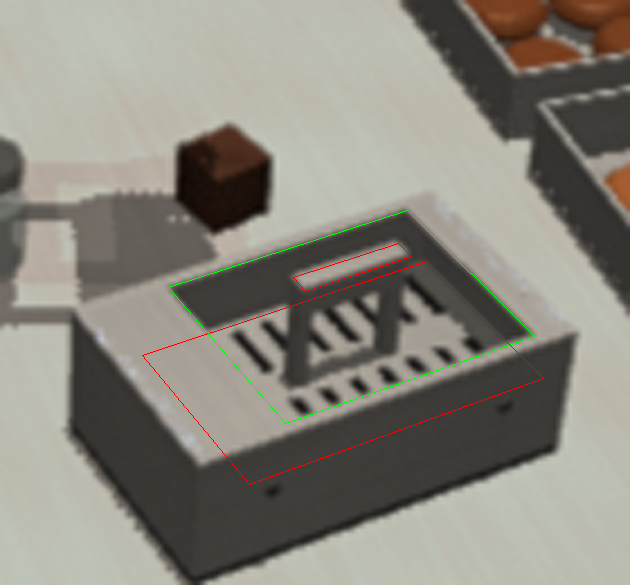

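View pics/f_top.png

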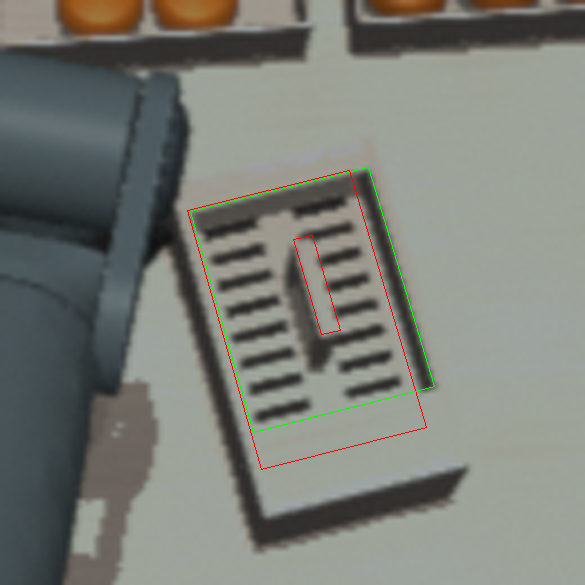

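View pics/full_side.png

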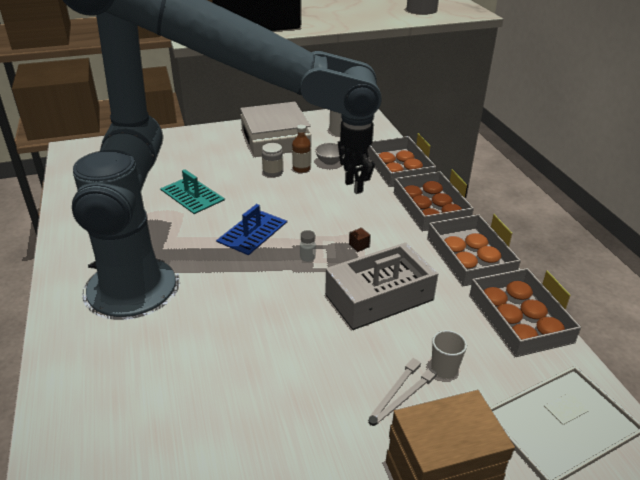

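The final pictures show the handle bar on the home overlay (side crop 350,265; top crop 318,285), slots parallel to the opening, and both ends under their lips. The block, the shaker and the other things look unmoved. Handing in.

```bash
python3 -c "
from plant import ctrl
print(ctrl.finish_job(), ctrl.observe()['time_s'])"
```

```text
the job is handed in; nothing more can be done
the job is handed in; nothing more can be done
```

The steel drain plate is back in the well, lying flat on the ledges with both ends under their lips. I handed the job in at about 20 s; no verdict is reported.

- **How it went in:**
  - I tilted the plate 20° and felt the ledge with its low end, at about 41 mm with roughly 6 N of force.
  - I tucked that end under the deep lip against the pusher, which pushed back with about 3 N, as expected.
  - I lowered the far end past the shallow lip with about 5 mm to spare until the plate lay flat on the ledges.
  - I slid it to the wall with a brief peak of about 10 N along the slide, eased off and let go.
- **Last checks:** before release, the measured pose put the plate's ends at x = −76 and +104 mm of the well, with the underside at about 40 mm and the tilt near zero. After release, the plate and handle matched the predicted home outline in both pictures. By eye, the block, shaker and other things had not moved.
- **Small disagreement:** the ledge height felt with the tilted tip (about 41 mm) and with the plate flat (about 40.2 mm) differed by roughly 1 mm. No check failed.

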